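# Sharpening stone into its case, lid held at sixty degrees for refitting the stay

## Robot

A 6-joint arm with a two-finger parallel gripper is mounted at the origin on a cart in front of the work surface, level with it; the furniture and walls round the work are solid. World frame = base frame: x ahead of the robot, y to its left, z up, the work surface at z = 0. Lengths are in m, angles in rad, forces in N, time in s.
With the tool pointing down it reaches from about 0.25 to 0.775 m from the base axis. Payload 4 kg.
Tool frame: the origin (TCP) lies midway between the tips of the shut fingers; the grasp point (between the pads) lies 19 mm behind it; z points along the fingers, y is the line along which they close (so a half turn about z gives the same grasp; the last joint's range is limited). The gripper opens to 94 mm and grips with 3 to 60 N. Pads are 16 mm wide; open, the fingers measure 119 mm over their backs; the gripper's body (75 mm by 177 mm) begins 78 mm behind the grasp point.
Start: joints at [-0.103, 0.087, 1.371, -0, 1.684, -0.103], TCP at [0.55, -0, 0.206] pointing down, gripper open.
Joint ranges: [-3.1, 3.1], [-0.76, 2.03], [0.27, 2.55], [-1.08, 4.22], [0.17, 2.65], [-2.57, 2.57]. Speed limits (rad/s): [2.79, 2.79, 3.14, 3.14, 3.14, 3.14].

## Interface

Orientations are given as [roll, pitch, yaw] about the fixed x, y, z axes, in that order (R = Rz(yaw) Ry(pitch) Rx(roll)).
In Python, from bench import robot gives the robot as it stands.
- The arm moves only by the tool servo_tool, never from a script. Its argument "moves" is a list of rows, each a list of 5 numbers: the shift along the tool's x, y, z in units of 25 mm (1.0 is 25 mm), then the turn about the tool's z in units of 6 degrees (1.0 is 6 degrees), then the closure, from 0 (fully open) to 1 (shut). In form: [[dx, dy, dz, yaw, gripper], ...]. A call has 1 to 10 rows; each row is the pose to reach, as a shift and turn from the pose commanded when the call began, along the tool's axes at that moment; what a row does not reach only later rows make up. A row lasts 1/12 s, in which the tool goes at most 41.7 mm and 7.16 degrees, less where a joint would pass 70% of its speed; a pose out of reach is approached as far as the arm can. A call with a gripper value outside its range is refused whole. The fingers move at their own pace and stop on an object; the grip force is fixed at half the most. Time passes only in rows, so rows that repeat a pose let the fingers close. It gives the time, the measured TCP pose, the force, the opening and the grip force at its end, in the units of the state.
- robot.get_obs(): the state, without advancing time (a new reading comes with each control period).
- robot.snapshot(name): name is "scene" or "side" or "wrist"; returns a dict with "image" (384x512x3 uint8, blue, green, red), "fx", "fy", "cx", "cy" (pixels), "eye" and "orientation" of the camera in the world; the wrist camera has in their place "T_tool_cam" (4x4, takes a point from camera to tool coordinates, whose origin is the TCP and whose axes are the flange's). Camera axes: x right, y down, z forward; pixel columns grow to the right and rows downward; lengths in m; the calibration is good to about 2 mm. A picture is of the moment at which its call begins: read the wrist's pose just before it. There is no depth.
- robot.close_job(): hands the job in; it is judged then, once.
The state is a dict: "time": time; "joint_positions": joint angles; "qvel": joint speeds; "joint_torque": joint torques, N m; "tool_pos": TCP position; "ee_rot": TCP orientation; "wrist_force": force on the tool from outside, world axes, zero at the start; "wrist_torque": the same for the moment, N m; "width": finger opening in m; "finger_force": force on a finger pad.
Only numpy, scipy, OpenCV 4.12 (cv2) and the standard library are available. Lean on these libraries where they do the work, as an engineer would, in place of code of your own. Each camera call takes 0.05 s, during which the arm holds its last target. There are 200 camera calls.

## Task

The lid stay of the sharpening-stone case is off, so nothing props its lid. Stand the loose sharpening stone upright on one of its short thin edges in the empty slot at the back of the case's rack and let go of it; then take the open lid, bring it down to 60 degrees above closed without letting it drop, and finish while still holding it still there, so that I can screw the stay back on. Leave the other things on the bench where they are.

Things in the scene. Friction and masses are not known exactly. Their poses are not given: they have to be found in the camera images.
- case: Open wooden case, fixed on the bench: 150 (x, depth) x 220 (y, width) x 100 mm high, walls 9, floor 8 mm. Origin: centre of the underside; -x is its front, z up. A three-slot rack stands in the middle of its width; beside it are side compartments with low partitions (34 mm above the floor, at y = +-52 mm) and punches on the floor. A fixed brass stay bar lies on the bench by its -y side.
- case_slot (a point): The rear, empty slot of the rack: its middle, at the case floor, 8 mm above the bench. Axes as the case. The slot runs along y, 100 mm long, 16.5 mm wide, between ribs 30 mm high whose tops are bevelled 3 mm. The slots 26 and 52 mm in front of it (-x) hold fixed stones, 76 and 68 mm high. The case rim is 92 mm above this point.
- lid_hinge (a point): The middle of the lid's hinge line, on the rear upper rim of the case, 75 mm behind the case centre (its +x), 100 mm above the bench. Axes as the case; the hinge line is along y.
- lid (a joint): Lid angle, rad: 0 closed, lying on the rim; grows as it opens, 1.57 upright, stop at 1.82. The hinge is slightly stiff (0.08 N m): near upright the lid stays put (start 1.6 to 1.82, leaning back) but falls shut when let go below about 1.3. The lid weighs about 0.5 kg.
- lid_edge (a point): Middle of the lid's free (front) edge, half-way through its thickness. The lid is a plain board 12 mm thick, 224 mm wide, 153 mm from hinge line to free edge; its underside lies in the plane through the hinge line. Axes as the lid: z out of its upper face (up when closed), -x from hinge to free edge, y along the edge.
- stone: Loose flat sharpening stone, 84 (its x) x 50 (its y) x 13 mm (its z), about 0.17 kg, dark coarse layer and lighter fine layer; lies flat on the bench. Origin: centre of its underside as it lies. Either short end may go down, either face to the front. Rigid and not fragile.
- stone_center (a point): The middle of the stone; standing in the slot it is 42 mm above the slot's floor.
- tape_roll: Bystander: roll of masking tape, 48 mm across, 19 mm high, origin under its centre.
- eye_loupe: Bystander: black eye loupe, 39 mm across, 30 mm high, origin under its centre.
- polish_tin: Bystander: round tin, 49 mm across, 22 mm high, origin under its centre.
- tweezers: Bystander: tweezers, 123 mm long (y), 9 mm high.
- wax_box: Bystander: small carton, 41 x 69 (y) x 28 mm high, origin under its centre.
- chisel_punch: Bystander: flat steel punch, 14 x 109 (y) x 7 mm.
Not all that is in view belongs to the job. Leave any red look-alike of the stone alone.

How it is judged:
By the outcome, as a careful person would: the job done as asked, in the order asked, and still so for the second after the job is handed in, while the arm keeps its last pose, push and grip.
It also fails if it takes over 72 s, if anything falls off the work surface, if the arm or the gripper's body presses on something with over 40 N, if the wrist force passes 120 N, or if a joint passes its speed limit or range.

## Working session

There is one attempt and no reset: what is moved stays moved. The work goes in short steps, Python scripts to look and compute and a tool call to move; the robot and the scene stay as the last step left them, time stands still between calls to the robot, and variables do not carry over. Pictures are saved under pics/ and viewed, at most 10 in all, crops included, and the job is handed in when it is done.

Besides the shell and the picture viewer there is one more tool, called after "Emit:" by a JSON object that holds its "name" and its "arguments". servo_tool: Moves the arm, as the interface text tells. Its arguments: {"type":"object","properties":{"moves":{"type":"array"}},"required":["moves"]}

```bash
mkdir -p pics; ls; python3 - <<'E'
from bench import robot
import cv2,numpy as np,pickle
print(robot.get_obs())
d={}
for n in("scene","side","wrist"):
    s=robot.snapshot(n);d[n]=s
    print(n,{k:v for k,v in s.items() if k!="image"})
pickle.dump(d,open('s0.pkl','wb'))
cv2.imwrite('pics/a_scene.png',cv2.resize(d['scene']['image'],(800,600)))
cv2.imwrite('pics/a_side.png',cv2.resize(d['side']['image'],(800,600)))
E
```

```text
pics
{'time': 0.0, 'joint_positions': array([-1.03127182e-01,  8.79357882e-02,  1.37222602e+00, -2.30875315e-05,
        1.68360290e+00, -1.03098460e-01]), 'qvel': array([-7.48207439e-04, -3.12462174e-04,  1.38324291e-03,  8.23731576e-04,
       -6.38474471e-04, -9.77653149e-06]), 'joint_torque': array([ 1.28542815e-03, -3.40182602e+01, -3.02423716e+01,  7.18220207e-02,
        3.29729996e-02, -1.13141955e-04]), 'tool_pos': array([5.49455385e-01, 2.87082627e-05, 2.04329009e-01]), 'ee_rot': array([-3.13942977e+00, -2.00714669e-04,  1.57076481e+00]), 'wrist_force': array([-0.1659888,  0.0141175,  0.8196839]), 'wrist_torque': array([-0.02452286, -0.03129264,  0.01070484]), 'finger_force': 0.0, 'width': 0.09335865927957769}
scene {'fx': 380.30077178935096, 'fy': 380.30077178935096, 'cx': 251.1365670317216, 'cy': 188.1020950918593, 'eye': array([0.00247289, 0.61226303, 0.63107344]), 'orientation': array([-2.12708971,  0.02381457, -2.47544284])}
side {'fx': 422.13267977794135, 'fy': 422.13267977794135, 'cx': 255.76836536139592, 'cy': 192.0066248634782, 'eye': array([ 0.93815261, -0.7796401 ,  0.76511389]), 'orientation': array([-2.24385369,  0.00246847,  0.50017576])}
wrist {'fx': 282.25209021170076, 'fy': 282.25209021170076, 'cx': 256.6028048465484, 'cy': 190.84129076431097, 'T_tool_cam': array([[-7.65592796e-04, -9.60088996e-01, -2.79693641e-01,
         8.25141121e-02],
       [ 9.99999358e-01, -5.01481065e-04, -1.01584667e-03,
        -1.59101653e-05],
       [ 8.35042141e-04, -2.79694239e-01,  9.60088764e-01,
        -1.78522917e-01],
       [ 0.00000000e+00,  0.00000000e+00,  0.00000000e+00,
         1.00000000e+00]])}
```

View pics/a_scene.png

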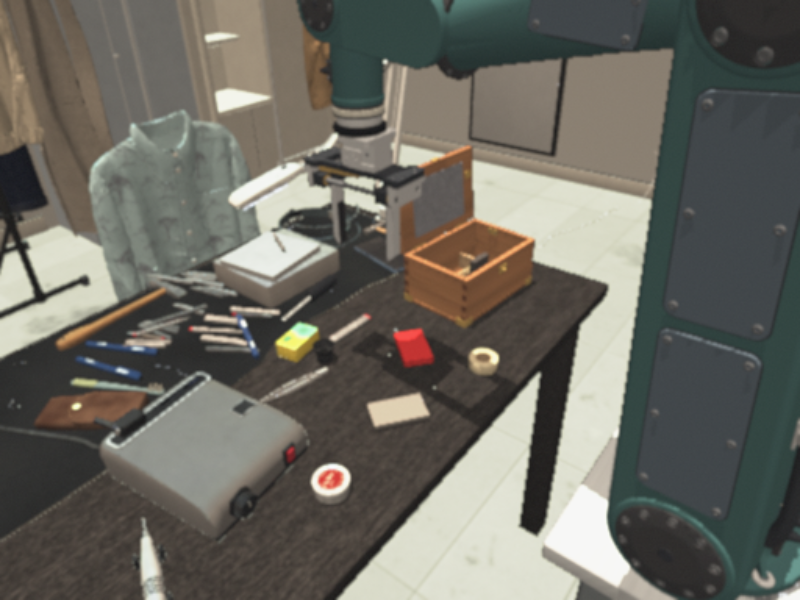

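View pics/a_side.png

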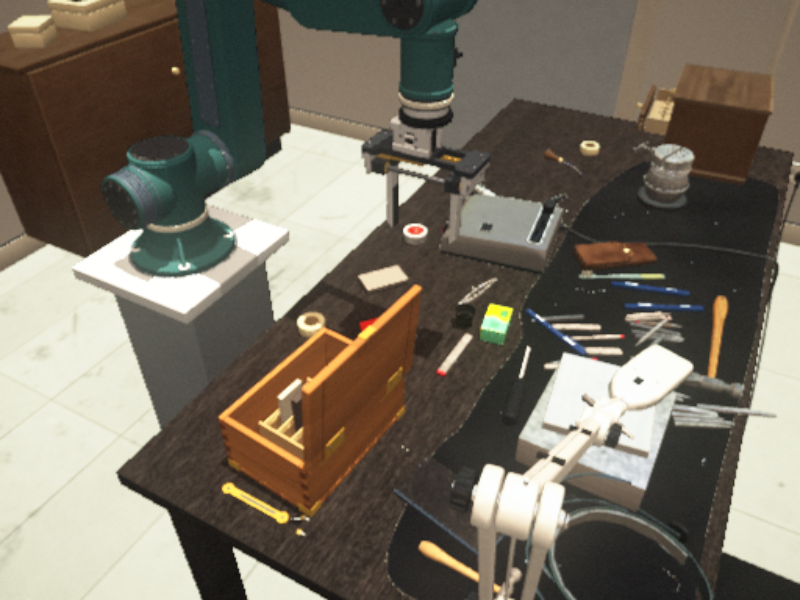

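The scene view (800-px scale) shows two stone-like blocks: a tan slab at (398,410) scene / (383,277) side, and a red block at (413,347). The tan slab fits: it is flat and 84x50-like, and the red one is the look-alike. The case is at (470,265) scene / (320,410) side with its lid upright. I'll measure both and confirm in an enlarged crop.

```bash
cat > h.py <<'E'
import numpy as np,cv2,pickle
from scipy.spatial.transform import Rotation as Ro
def cam(s,obs=None):
    if 'eye' in s: return np.array(s['eye']),Ro.from_euler('xyz',s['orientation']).as_matrix()
    T=np.eye(4);T[:3,:3]=Ro.from_euler('xyz',obs['ee_rot']).as_matrix();T[:3,3]=obs['tool_pos']
    T=T@s['T_tool_cam'];return T[:3,3],T[:3,:3]
def ray(s,p,obs=None):
    e,R=cam(s,obs);d=R@np.array([(p[0]-s['cx'])/s['fx'],(p[1]-s['cy'])/s['fy'],1]);return e,d/np.linalg.norm(d)
def plane(s,p,z,obs=None):
    e,d=ray(s,p,obs);return e+d*(z-e[2])/d[2]
def tri(r1,r2):
    A=np.stack([r1[1],-r2[1]],1);t=np.linalg.lstsq(A,r2[0]-r1[0],rcond=None)[0]
    a=r1[0]+t[0]*r1[1];b=r2[0]+t[1]*r2[1];return (a+b)/2,np.linalg.norm(a-b)
def proj(s,P,obs=None):
    e,R=cam(s,obs);c=R.T@(np.array(P)-e);return np.array([s['cx']+s['fx']*c[0]/c[2],s['cy']+s['fy']*c[1]/c[2]])
E
python3 - <<'E'
from h import *
d=pickle.load(open('s0.pkl','rb'))
for n,(x,y) in (('scene',(398,410)),('side',(383,277))):
    s=d[n];im=s['image'];c=np.array([x,y])/1.5625
    bgr=im[int(c[1]),int(c[0])].astype(int);print(n,bgr)
    m=(np.abs(im.astype(int)-bgr).max(2)<45).astype(np.uint8)
    k,l,st,ce=cv2.connectedComponentsWithStats(m);i=l[int(c[1]),int(c[0])]
    cs,_=cv2.findContours((l==i).astype(np.uint8),0,2)
    r=cv2.minAreaRect(cs[0]);print(st[i],r)
    ap=cv2.approxPolyDP(cs[0],4,True)[:,0];print(ap.tolist())
    q=np.array([plane(s,p,.013)[:2] for p in cs[0][:,0]],np.float32)*1000
    print('rect mm',cv2.minAreaRect(q),cv2.boxPoints(cv2.minAreaRect(q)).tolist())
def crop(n,x,y,w,h):
    return cv2.resize(d[n]['image'][y:y+h,x:x+w],(400,300),interpolation=2)
A=np.vstack([np.hstack([crop('scene',248,128,104,78),crop('side',136,190,132,99)+0]),np.hstack([crop('scene',223,190,100,75),crop('side',136,255,104,78)])])
A=np.vstack([np.hstack([crop('scene',248,128,104,78),crop('side',136,200,100,75)]),np.hstack([crop('scene',223,195,100,75),crop('side',136,255,104,78)])])
cv2.imwrite('pics/b.png',A)
E
```

```text
scene [179 208 223]
[236 252  38  21 510] ((254.33363342285156, 261.7013244628906), (14.725497245788574, 36.0183219909668), 78.2317123413086)
[[268, 252], [236, 258], [240, 272], [273, 265]]
rect mm ((420.6482849121094, 92.45173645019531), (82.73455047607422, 48.65237808227539), 53.201744079589844) [[376.39013671875, 73.89826965332031], [415.3485107421875, 44.75554275512695], [464.90643310546875, 111.00520324707031], [425.94805908203125, 140.14793395996094]]
side [196 228 243]
[230 170  30  16 271] ((244.6575927734375, 177.06735229492188), (10.866342544555664, 28.209665298461914), 74.47589111328125)
[[259, 178], [254, 170], [230, 176], [236, 185]]
rect mm ((420.32452392578125, 94.67076110839844), (82.09402465820312, 51.71183776855469), 53.32899475097656) [[375.0719909667969, 77.18951416015625], [416.5489196777344, 46.30619812011719], [465.5770568847656, 112.15200805664062], [424.1001281738281, 143.0353240966797]]
```

View pics/b.png

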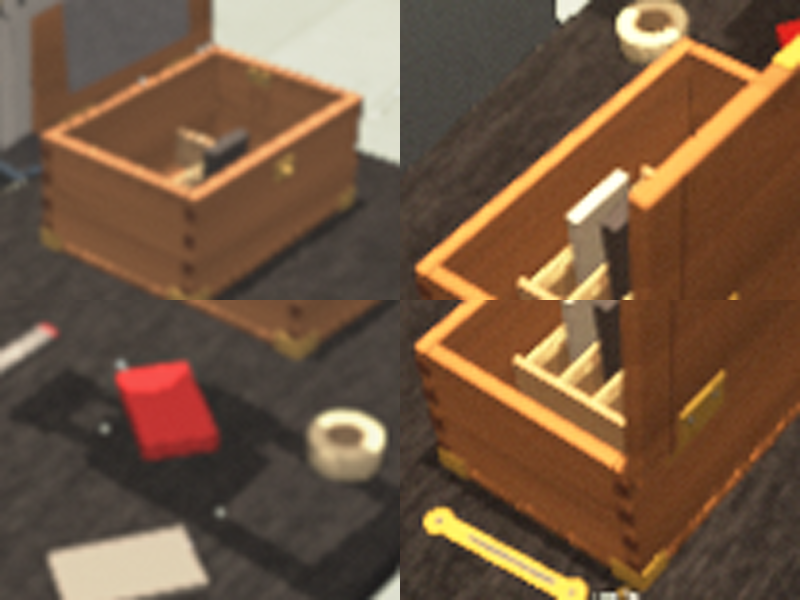

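The crop confirms the tan slab is the plain loose stone and the red block the look-alike. The case latch is on the face between rim corners (193,197) and (360,97) of the top-left tile, so that is the front; its empty slot is at the back of the rack.

```bash
python3 - <<'E'
from h import *
d=pickle.load(open('s0.pkl','rb'))
S=d['scene'];T=d['side']
sc=lambda x,y:(248+.26*x,128+.26*y)
P={'RL(+y rear)':sc(42,138),'FL(front +y)':sc(193,197),'FR':sc(360,97),'RR':sc(215,47)}
Q={'FR':(140.5,267),'FL(front +y)':(208,210.5),'RR':(194.5,299.2)}
W={}
for k,p in P.items(): W[k]=plane(S,p,.1);print('scene',k,W[k].round(4))
for k,p in Q.items(): print('side',k,plane(T,p,.1).round(4),'tri',[np.round(v,4) for v in tri(ray(S,P[k]),ray(T,p))])
k=list(W);print([np.linalg.norm(W[a]-W[b]).round(4) for a,b in zip(k,k[1:]+k[:1])])
q=np.array([w[:2] for w in W.values()],np.float32)*1000
print(cv2.minAreaRect(q),q.mean(0))
# lid free-edge corners in side view (800-scale px): top -y, top +y
for n,s,ps in(('side',T,[(306,388),(416,290)]),):
    print(n,[ (np.array(p)/1.5625).round(1) for p in ps])
E
```

```text
scene RL(+y rear) [ 0.6053 -0.1713  0.1   ]
scene FL(front +y) [ 0.4646 -0.1633  0.1   ]
scene FR [ 0.4409 -0.3738  0.1   ]
scene RR [ 0.5841 -0.3883  0.1   ]
side FR [ 0.4464 -0.3805  0.1   ] tri [array([ 0.4436, -0.3788,  0.097 ]), np.float64(0.001)]
side FL(front +y) [ 0.4701 -0.1654  0.1   ] tri [array([ 0.4674, -0.1646,  0.0983]), np.float64(0.0034)]
side RR [ 0.5915 -0.3938  0.1   ] tri [array([ 0.5885, -0.3928,  0.097 ]), np.float64(0.0032)]
[np.float64(0.1409), np.float64(0.2118), np.float64(0.144), np.float64(0.2181)]
((523.0433959960938, -272.8260803222656), (218.11683654785156, 143.96629333496094), 84.4360580444336) [ 523.7218  -274.18192]
side [array([195.8, 248.3]), array([266.2, 185.6])]
```

```bash
python3 - <<'E'
from h import *
d=pickle.load(open('s0.pkl','rb'));S=d['scene'];T=d['side']
for n,s,p,z in (('tin',S,(330,483),.022),('tin',T,(415,233),.022),('tape',S,(483,357),.015),('red',S,(413,347),.02),('red side',T,(370,326),.02),('loupe',S,(325,352),.015),('tweez near',S,(265,398),0)):
    w=plane(s,np.array(p)/1.5625,z);v=w[:2]-[.4205,.0935];a=np.radians(53.2)
    print(n,w.round(3),'along',(v@[np.cos(a),np.sin(a)]).round(3),'across',(v@[-np.sin(a),np.cos(a)]).round(3))
o=d['wrist'];print(proj(S,[.4205,.0935,.013])*1.5625)
t=np.array([.4205,.0935])+.032*np.array([np.cos(np.radians(53.2)),np.sin(np.radians(53.2))]);print(t)
v=t-[.5495,0];print('tool dx(world y)',v[1]/.025,'dy(world x)',v[0]/.025,'yaw sign?',-36.8/6)
E
```

```text
tin [0.399 0.261 0.022] along 0.121 across 0.117
tin [0.411 0.248 0.022] along 0.118 across 0.1
tape [ 0.381 -0.09   0.015] along -0.171 across -0.078
red [ 0.487 -0.038  0.02 ] along -0.065 across -0.132
red side [ 0.478 -0.048  0.02 ] along -0.079 across -0.131
loupe [0.604 0.057 0.015] along 0.081 across -0.168
tweez near [0.612 0.187 0.   ] along 0.19 across -0.098
[396.82431296 409.22347089]
[0.43966876 0.1191234 ]
tool dx(world y) 4.764936154814379 dy(world x) -4.393249793900049 yaw sign? -6.133333333333333
```

Emit:
{"name": "servo_tool", "arguments": {"moves": [[4.76, -4.4, 4, 6.13, 0], [4.76, -4.4, 4, 6.13, 0], [4.76, -4.4, 4, 6.13, 0], [4.76, -4.4, 4, 6.13, 0], [4.76, -4.4, 4, 6.13, 0], [4.76, -4.4, 4, 6.13, 0], [4.76, -4.4, 4, 6.13, 0], [4.76, -4.4, 4, 6.13, 0], [4.76, -4.4, 4, 6.13, 0]]}}

```text
time: 0.9
tool_pos: [0.4419, 0.1183, 0.1069]
ee_rot: [3.139, -0.002, 0.929]
wrist_force: [0.3, -0.5, 1.0]
width: 0.0941
finger_force: 0.0
```

```bash
cat >> h.py <<'E'
def look(name,robot):
    o=robot.get_obs();s=robot.snapshot(name);return o,s
def tool_delta(o,P):
    R=Ro.from_euler('xyz',o['ee_rot']).as_matrix();return R.T@(np.array(P)-o['tool_pos'])/.025
def stone_rect(s,o,z,ctr):
    im=s['image'].astype(int);b=im[:,:,0];m=((b>120)&(im[:,:,2]-b<90)&(im[:,:,2]>150)).astype(np.uint8)
    cs,_=cv2.findContours(m,0,2);best=None
    for c in cs:
        if cv2.contourArea(c)<150: continue
        q=np.array([plane(s,p,z,o)[:2] for p in c[:,0]],np.float32)*1000
        r=cv2.minAreaRect(q)
        print('cand',np.round(r[0],1),np.round(r[1],1),round(r[2],1))
E
python3 - <<'E'
from h import *
from bench import robot
o,s=look('wrist',robot);print(o['tool_pos'],o['ee_rot'],o['time'])
stone_rect(s,o,.013,None)
cv2.imwrite('pics/c.png',s['image'])
E
```

```text
[0.44186775 0.11830297 0.10692345] [ 3.13914149e+00 -1.79506589e-03  9.29065025e-01] 0.9
cand [379.6 -86.5] [45.3 49.1] 53.1
cand [287.3 -24.7] [ 74.6 100.8] 53.1
cand [429.8 -68.4] [ 23.8 200. ] 53.1
cand [422.7  93.8] [80.4 49.3] 53.1
cand [625.4 -18.3] [101.7  14.4] 88.4
cand [664.1  40.7] [43.8 27.4] 67.3
cand [280.9 230.5] [199.5 125.1] 39.0
cand [402.6 258.2] [51.3 51.3] 47.7
cand [591.4 142.2] [120.7  14.8] 74.6
cand [500.5 257.3] [47.1 95.9] 53.2
```

View pics/c.png

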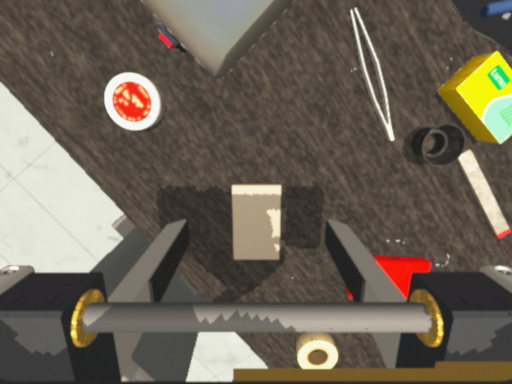

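The wrist view shows the stone squarely between the fingers, at (256,222), with its +tool-x end at row 185, so the grip will be at that end.

Emit:
{"name": "servo_tool", "arguments": {"moves": [[0, 0, 1.5, 0, 0.2], [0, 0, 3, 0, 0.2], [0, 0, 3.8, 0, 0.2], [0, 0, 4.05, 0, 0.25], [0, 0, 4.05, 0, 0.25], [0, 0, 4.05, 0, 0.25]]}}

```text
time: 1.45
tool_pos: [0.4416, 0.1187, 0.0056]
ee_rot: [3.14, -0.001, 0.928]
wrist_force: [0.1, 0.2, 0.9]
width: 0.0705
finger_force: 0.0
```

Emit:
{"name": "servo_tool", "arguments": {"moves": [[0, 0, 0, 0, 1], [0, 0, 0, 0, 1], [0, 0, 0, 0, 1], [0, 0, 0, 0, 1], [0, 0, 0, 0, 1], [0, 0, 0, 0, 1]]}}

```text
time: 1.95
tool_pos: [0.4413, 0.1191, 0.0057]
ee_rot: [3.139, -0.002, 0.929]
wrist_force: [0.2, -0.4, 6.3]
width: 0.0497
finger_force: 30.0
```

Gripped at 49.7 mm. Now a lift to see whether the stone swings.

Emit:
{"name": "servo_tool", "arguments": {"moves": [[0, 0, -0.8, 0, 1], [0, 0, -1.6, 0, 1], [0, 0, -2.4, 0, 1], [0, 0, -3.2, 0, 1], [0, 0, -4, 0, 1], [0, 0, -4.5, 0, 1], [0, 0, -4.5, 0, 1], [0, 0, -4.5, 0, 1], [0, 0, -4.5, 0, 1]]}}

```text
time: 2.7
tool_pos: [0.4389, 0.1189, 0.1151]
ee_rot: [-3.14, 0.002, 0.929]
wrist_force: [-0.1, -0.7, -2.5]
width: 0.0493
finger_force: 30.0
```

```bash
python3 - <<'E'
from h import *
from bench import robot
o,s=look('wrist',robot);print(o['tool_pos'],o['wrist_force'],o['wrist_torque'],o['width'])
_,t=look('side',robot);_,u=look('scene',robot)
p=proj(t,o['tool_pos']).astype(int);q=proj(u,o['tool_pos']).astype(int);print(p,q)
c=lambda im,p:cv2.resize(im[max(p[1]-45,0):p[1]+55,max(0,p[0]-66):p[0]+67],(400,300))
cv2.imwrite('pics/d.png',np.vstack([np.hstack([c(t['image'],p),c(u['image'],q)]),np.hstack([cv2.resize(s['image'],(400,300)),np.zeros((300,400,3),np.uint8)])]))
E
```

```text
[0.43894821 0.11890681 0.11510956] [-0.07007627 -0.68370328 -2.50712394] [ 0.06239548  0.02670915 -0.04052481] 0.04928744838215633
[253 145] [239 229]
```

View pics/d.png

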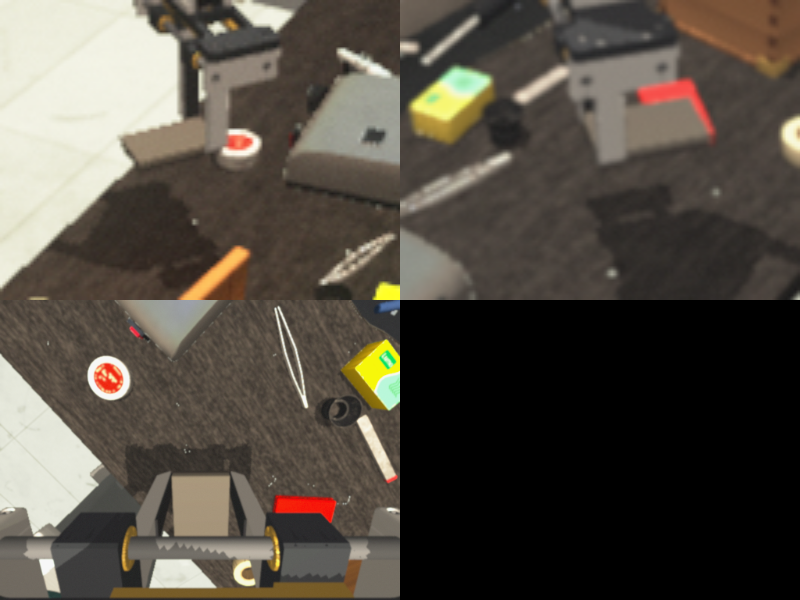

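The stone is held level, since pad friction carries it, so it didn't swing. I'll go low and test how the closure value changes the grip force, so that it can swing under its own weight.

Emit:
{"name": "servo_tool", "arguments": {"moves": [[0, 0, 1.5, 0, 1], [0, 0, 3, 0, 1], [0, 0, 3.4, 0, 0.6], [0, 0, 3.4, 0, 0.55], [0, 0, 3.4, 0, 0.55]]}}

```text
time: 3.27
tool_pos: [0.4398, 0.119, 0.0317]
ee_rot: [-3.141, 0.001, 0.929]
wrist_force: [0.9, -0.4, -0.9]
width: 0.0497
finger_force: 30.0
```

Emit:
{"name": "servo_tool", "arguments": {"moves": [[0, 0, 0, 0, 0.5], [0, 0, 0, 0, 0.5]]}}

```text
time: 3.43
tool_pos: [0.442, 0.1193, 0.0342]
ee_rot: [3.138, -0.003, 0.929]
wrist_force: [-0.0, -0.2, -1.3]
width: 0.0499
finger_force: 30.0
```

Emit:
{"name": "servo_tool", "arguments": {"moves": [[0, 0, 0, 0, 0.485], [0, 0, 0, 0, 0.485]]}}

```text
time: 3.6
tool_pos: [0.4412, 0.1192, 0.0333]
ee_rot: [3.139, -0.002, 0.929]
wrist_force: [0.2, -0.9, -1.6]
width: 0.0497
finger_force: 30.0
```

Emit:
{"name": "servo_tool", "arguments": {"moves": [[0, 0, 0, 0, 0.477], [0, 0, 0, 0, 0.477]]}}

```text
time: 3.77
tool_pos: [0.4403, 0.119, 0.0322]
ee_rot: [3.141, -0.001, 0.929]
wrist_force: [-0.4, -0.3, -1.7]
width: 0.0495
finger_force: 22.3
```

Emit:
{"name": "servo_tool", "arguments": {"moves": [[0, 0, 0, 0, 0.473]]}}

```text
time: 3.85
tool_pos: [0.4401, 0.119, 0.032]
ee_rot: [3.141, -0.0, 0.929]
wrist_force: [0.7, -0.2, -2.3]
width: 0.0496
finger_force: 12.6
```

Emit:
{"name": "servo_tool", "arguments": {"moves": [[0, 0, 0, 0, 0.471]]}}

```text
time: 3.93
tool_pos: [0.44, 0.119, 0.0318]
ee_rot: [3.141, -0.0, 0.929]
wrist_force: [-0.3, -0.9, -1.7]
width: 0.0501
finger_force: 7.4
```

Emit:
{"name": "servo_tool", "arguments": {"moves": [[0, 0, 0, 0, 0.469]]}}

```text
time: 4.02
tool_pos: [0.44, 0.1189, 0.0318]
ee_rot: [3.142, 0.0, 0.929]
wrist_force: [0.7, 0.2, -1.0]
width: 0.0498
finger_force: 2.3
```

The force follows the closure (0.471 gives 7 N, 0.469 gives 2 N). I'll rise gently at about 5 N so that it swings.

Emit:
{"name": "servo_tool", "arguments": {"moves": [[0, 0, -0.3, 0, 0.4705], [0, 0, -0.6, 0, 0.4705], [0, 0, -1, 0, 0.4705], [0, 0, -1.4, 0, 0.4705], [0, 0, -1.8, 0, 0.4705], [0, 0, -2.2, 0, 0.4705], [0, 0, -2.6, 0, 0.4705], [0, 0, -2.6, 0, 0.4705]]}}

```text
time: 4.68
tool_pos: [0.4418, 0.1192, 0.0998]
ee_rot: [3.138, -0.004, 0.929]
wrist_force: [-0.4, -0.2, -1.5]
width: 0.0499
finger_force: 4.7
```

```bash
cat >> h.py <<'E'
def duo(robot,fn,wr=True):
    o,s=look('wrist',robot);print(o['tool_pos'],o['wrist_force'],o['width'],o['finger_force'])
    _,t=look('side',robot);_,u=look('scene',robot)
    p=proj(t,o['tool_pos']).astype(int);q=proj(u,o['tool_pos']).astype(int)
    c=lambda im,p:cv2.resize(im[max(p[1]-45,0):p[1]+55,max(0,p[0]-66):p[0]+67],(400,300))
    cv2.imwrite(fn,np.hstack([c(t['image'],p),c(u['image'],q)]));pickle.dump((o,s,t,u),open('last.pkl','wb'))
E
python3 -c "
from h import *
from bench import robot
duo(robot,'pics/e.png')"
```

```text
[0.4418038  0.11924875 0.09983098] [-0.38445526 -0.15625539 -1.51351035] 0.04988434751995039 4.709979370236397
```

View pics/e.png

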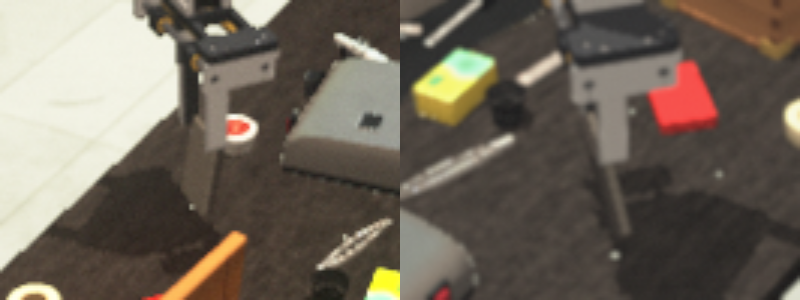

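It swung to nearly vertical. I'll let it settle at 2–3 N, then lower its end onto the bench to square it and tighten.

Emit:
{"name": "servo_tool", "arguments": {"moves": [[0, 0, 0, 0, 0.4695], [0, 0, 0, 0, 0.4695], [0, 0, 0, 0, 0.4695], [0, 0, 0.3, 0, 0.4698], [0, 0, 0.6, 0, 0.4698], [0, 0, 0.9, 0, 0.4698]]}}

```text
time: 5.33
tool_pos: [0.4401, 0.119, 0.0736]
ee_rot: [3.141, -0.0, 0.929]
wrist_force: [-0.3, 1.0, 6.4]
width: 0.05
finger_force: 4.1
```

Emit:
{"name": "servo_tool", "arguments": {"moves": [[0, 0, 0.08, 0, 0.4698], [0, 0, 0.16, 0, 0.4698], [0, 0, 0.24, 0, 0.4698], [0, 0, 0.24, 0, 0.4698]]}}

```text
time: 5.67
tool_pos: [0.4408, 0.1196, 0.0692]
ee_rot: [3.141, -0.002, 0.929]
wrist_force: [-0.6, 0.5, 3.6]
width: 0.0502
finger_force: 4.3
```

```bash
python3 -c "
from h import *
from bench import robot
duo(robot,'pics/f.png')"
```

```text
[0.44076915 0.11964127 0.06918575] [-0.58597902  0.46867302  3.60981647] 0.05015948953678468 4.264224395155907
```

View pics/f.png

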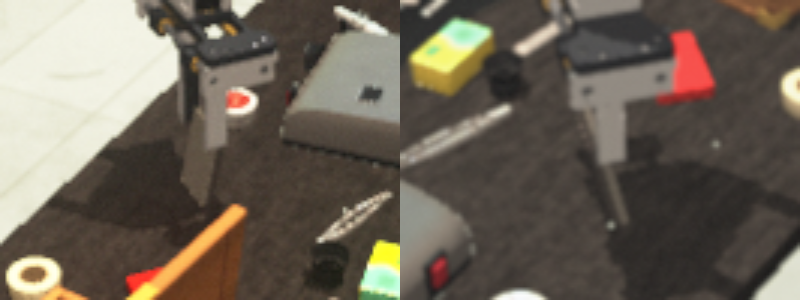

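```bash
python3 - <<'E'
from h import *
o,s,t,u=pickle.load(open('last.pkl','rb'))
R=Ro.from_euler('xyz',o['ee_rot']).as_matrix();X=R[:,0];Y=R[:,1]
for n,v in(('side',t),('scene',u)):
    p=proj(v,o['tool_pos']).astype(int);org=np.array([p[0]-66,p[1]-45])
    for ax in(-.0065,.0065):
        for ay in(-.025,.025):
            P=o['tool_pos']+X*ax+Y*ay;P[2]=0;print(n,ax,ay,((proj(v,P)-org)*3).round(0))
# measured bottom points in crops (side: 185,196 / 205,207 ; scene 630,220)
org=proj(t,o['tool_pos']).astype(int)-[66,45];og2=proj(u,o['tool_pos']).astype(int)-[66,45]
for q,v,g in(((185,196),t,org),((205,207),t,org),((230,220),u,og2),((207,224),u,og2)):
    P=plane(v,np.array(q)/3+g,0);d=P-o['tool_pos'];print(q,P.round(4),'tool x,y',(X@d).round(4),(Y@d).round(4))
E
```

```text
side -0.0065 -0.025 [184. 180.]
side -0.0065 0.025 [205. 207.]
side 0.0065 -0.025 [196. 177.]
side 0.0065 0.025 [216. 204.]
scene -0.0065 -0.025 [218. 226.]
scene -0.0065 0.025 [203. 183.]
scene 0.0065 -0.025 [202. 230.]
scene 0.0065 0.025 [187. 186.]
(185, 196) [0.4306 0.1067 0.    ] tool x,y -0.0166 -0.0005
(205, 207) [0.457  0.1003 0.    ] tool x,y -0.0059 0.0246
(230, 220) [0.4139 0.1186 0.    ] tool x,y -0.017 -0.021
(207, 224) [0.4254 0.1326 0.    ] tool x,y 0.001 -0.0201
```

The end is still about 8 mm toward tool −x (about 6° tilt). I'll slide the grip over it while it is held on the bench, press to square it, then tighten.

Emit:
{"name": "servo_tool", "arguments": {"moves": [[-0.1, 0, 0, 0, 0.4698], [-0.2, 0, 0, 0, 0.4698], [-0.3, 0, 0, 0, 0.4698], [-0.3, 0, 0.1, 0, 0.4695], [-0.3, 0, 0.1, 0, 0.4695], [-0.3, 0, 0.1, 0, 0.48], [-0.3, 0, 0.1, 0, 1], [-0.3, 0, 0.1, 0, 1]]}}

```text
time: 6.48
tool_pos: [0.4354, 0.1127, 0.0657]
ee_rot: [3.141, 0.0, 0.929]
wrist_force: [-1.2, -0.4, 4.2]
width: 0.0496
finger_force: 30.0
```

```bash
python3 - <<'E'
from h import *
from bench import robot
duo(robot,'pics/g.png')
o,s,t,u=pickle.load(open('last.pkl','rb'))
R=Ro.from_euler('xyz',o['ee_rot']).as_matrix();X=R[:,0];Y=R[:,1]
im=cv2.imread('pics/g.png')
for k,v in enumerate((t,u)):
    p=proj(v,o['tool_pos']).astype(int);org=np.array([p[0]-66,p[1]-45])
    for ax in(-.0065,.0065):
        for ay in(-.025,.025):
            P=o['tool_pos']+X*ax+Y*ay;P[2]=0;c=((proj(v,P)-org)*3).astype(int)+[400*k,0];cv2.circle(im,tuple(int(a) for a in c),2,(0,0,255) if ax>0 else (0,255,0),-1)
cv2.imwrite('pics/g.png',np.hstack([cv2.resize(im[60:240,110:310],(400,360)),cv2.resize(im[60:260,510:710],(400,360))]))
E
```

```text
[0.43537011 0.11272285 0.06566951] [-1.20298237 -0.43814674  4.22950803] 0.049638034921986963 30.0018909573555
```

View pics/g.png

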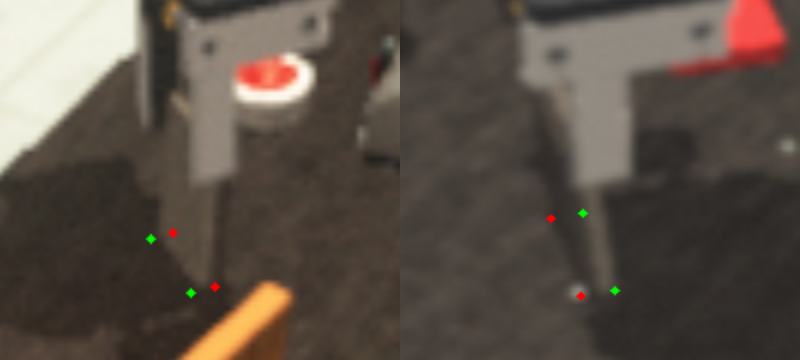

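The stone is now upright between the predicted corners (green and red), held at 30 N, with the TCP 66 mm above its lower end. I'll lift it and turn toward the case's yaw.

Emit:
{"name": "servo_tool", "arguments": {"moves": [[0, 0, -1.4, 0, 1], [0, 0, -2.8, 0, 1], [0, 0, -4.2, -1.15, 1], [0, 0, -5.4, -2.3, 1], [0, 0, -5.4, -3.5, 1], [0, 0, -5.4, -4.6, 1], [0, 0, -5.4, -5.8, 1], [0, 0, -5.4, -7, 1], [0, 0, -5.4, -8.1, 1], [0, 0, -5.4, -9.3, 1]]}}

```text
time: 7.47
tool_pos: [0.4348, 0.1128, 0.1988]
ee_rot: [-3.139, -0.0, 1.908]
wrist_force: [0.4, -0.6, -1.7]
width: 0.0497
finger_force: 30.0
```

Emit:
{"name": "servo_tool", "arguments": {"moves": [[0, 0, 0, -1.15, 1], [0, 0, 0, -2.3, 1], [0, 0, 0, -3.5, 1], [0, 0, 0, -4.6, 1], [0, 0, 0, -5.8, 1], [0, 0, 0, -7, 1], [0, 0, 0, -8.1, 1], [0, 0, 0, -9.3, 1], [0, 0, 0, -10.8, 1], [0, 0, 0, -10.8, 1]]}}

```text
time: 8.3
tool_pos: [0.4348, 0.1128, 0.1988]
ee_rot: [-3.141, -0.003, 3.038]
wrist_force: [0.9, 0.5, -1.9]
width: 0.0497
finger_force: 30.0
```

```bash
python3 - <<'E'
from h import *
from bench import robot
o=robot.get_obs();print(o['tool_pos'],o['ee_rot'],np.degrees(o['ee_rot'][2]),o['joint_positions'],o['width'])
print(tool_delta(o,[.559,-.209,.2]))
E
```

```text
[0.434847   0.11277679 0.19881707] [-3.14056158e+00 -2.91065279e-03  3.03773640e+00] 174.04947519844177 [ 1.27693284e-01 -1.35904740e-01  1.60218703e+00 -3.37558472e-04
  1.67837995e+00 -1.33928402e+00] 0.04970463401172785
[ -6.27353667 -12.28694448  -0.0529089 ]
```

Emit:
{"name": "servo_tool", "arguments": {"moves": [[-0.7, -1.36, 0, 0, 1], [-1.4, -2.7, 0, 0, 1], [-2.1, -4.1, 0, 0, 1], [-2.8, -5.5, 0, 0, 1], [-3.5, -6.8, 0, 0, 1], [-4.2, -8.2, 0, 0, 1], [-4.9, -9.6, 0, 0, 1], [-5.6, -11, 0, 0, 1], [-6.27, -12.28, 0, 0, 1], [-6.27, -12.28, 0, 0, 1]]}}

```text
time: 9.13
tool_pos: [0.5584, -0.2154, 0.1966]
ee_rot: [-3.14, -0.004, 3.027]
wrist_force: [0.7, 0.4, -2.0]
width: 0.0496
finger_force: 30.0
```

Emit:
{"name": "servo_tool", "arguments": {"moves": [[0, 0, 0, 0, 1], [0, 0, 0, 0, 1]]}}

```text
time: 9.3
tool_pos: [0.5574, -0.2087, 0.1989]
ee_rot: [3.14, -0.003, 3.033]
wrist_force: [0.4, -0.2, -1.6]
width: 0.0497
finger_force: 30.0
```

```bash
python3 - <<'E'
from h import *
from bench import robot
o,s=look('wrist',robot);print(o['tool_pos'],o['ee_rot'],o['qvel'].round(3))
pickle.dump((o,s),open('w.pkl','wb'))
cv2.imwrite('pics/w.png',cv2.resize(s['image'],(800,600),interpolation=2))
E
```

```text
[ 0.55744383 -0.20869362  0.19885887] [ 3.13989589e+00 -3.09805874e-03  3.03275639e+00] [ 0.024 -0.032  0.002 -0.001  0.002 -0.003]
```

View pics/w.png

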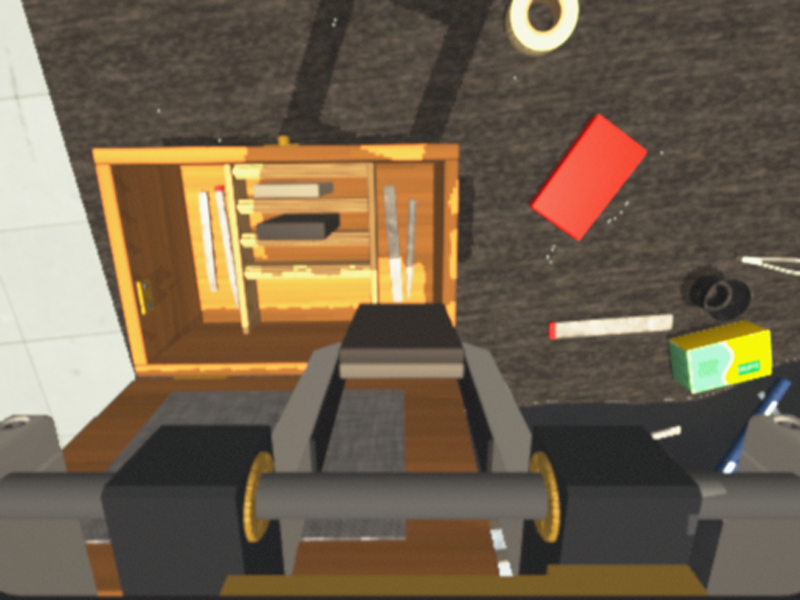

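The wrist view shows the case: rim corners at (95,150), (458,147) and (135,375), and rib tops at rows ≈173, 207, 240 and 272. The light and dark fixed stones sit in the first two slots, and the empty rear slot lies between rows 240 and 272. I'll compute the positions from these.

```bash
python3 - <<'E'
from h import *
o,s=pickle.load(open('w.pkl','rb'))
f=lambda x,y,z:plane(s,(np.array([x,y])+.5)/1.5625-.5,z,o)
C={k:f(*v,.1) for k,v in dict(FR=(95,150),FL=(458,147),RR=(136,375)).items()}
for k,v in C.items(): print(k,v.round(4))
print('w,d',np.linalg.norm(C['FL']-C['FR']),np.linalg.norm(C['RR']-C['FR']))
ey=C['FL']-C['FR'];yw=np.degrees(np.arctan2(-ey[0],ey[1]));ex=C['RR']-C['FR'];print('yaw',yw,np.degrees(np.arctan2(ex[1],ex[0])))
a=np.radians((yw));X=np.array([np.cos(a),np.sin(a)]);Y=np.array([-X[1],X[0]])
cen=C['FR'][:2]+X*.075+Y*.110;print('centre from FR',cen,'from FL',C['FL'][:2]+X*.075-Y*.110,'RR',C['RR'][:2]-X*.075+Y*.11)
cases=lambda P:np.array([(P[:2]-cen)@X,(P[:2]-cen)@Y]).round(4)
for p in((242,172),(244,207),(246,240),(248,272),(372,172),(371,207),(371,240),(374,272)): print(p,cases(f(*p,.038)))
g=cv2.cvtColor(s['image'],6)
for c in (166,200,230):  # columns
    print(c,[(r,int(v)) for r,v in zip(range(100,185),g[100:185,c-3:c+4].mean(1))])
# vertical lid: lower view
E
```

```text
FR [ 0.4443 -0.3791  0.1   ]
FL [ 0.4663 -0.1637  0.1   ]
RR [ 0.5904 -0.3951  0.1   ]
w,d 0.21651786728164113 0.14696736713187183
yaw -5.826089862659122 -6.262967686906459
centre from FR [ 0.53010769 -0.27729779] from FL [ 0.52975422 -0.28076193] RR [ 0.52697272 -0.27810434]
(242, 172) [-0.0618 -0.0451]
(244, 207) [-0.0364 -0.0463]
(246, 240) [-0.0114 -0.0475]
(248, 272) [ 0.0138 -0.0485]
(372, 172) [-0.0611  0.051 ]
(371, 207) [-0.0356  0.0496]
(371, 240) [-0.0106  0.0489]
(374, 272) [0.0146 0.0506]
166 [(100, 147), (101, 145), (102, 131), (103, 105), (104, 125), (105, 188), (106, 203), (107, 207), (108, 211), (109, 212), (110, 208), (111, 203), (112, 198), (113, 196), (114, 182), (115, 163), (116, 154), (117, 154), (118, 181), (119, 205), (120, 213), (121, 212), (122, 212), (123, 210), (124, 206), (125, 192), (126, 160), (127, 142), (128, 165), (129, 174), (130, 168), (131, 178), (132, 186), (133, 180), (134, 175), (135, 182), (136, 187), (137, 186), (138, 187), (139, 187), (140, 183), (141, 168), (142, 140), (143, 117), (144, 108), (145, 103), (146, 102), (147, 98), (148, 97), (1
[... 1770 characters left out ...]
36), (127, 165), (128, 170), (129, 167), (130, 176), (131, 181), (132, 179), (133, 184), (134, 187), (135, 170), (136, 148), (137, 137), (138, 136), (139, 139), (140, 140), (141, 140), (142, 138), (143, 134), (144, 133), (145, 131), (146, 122), (147, 112), (148, 133), (149, 168), (150, 167), (151, 159), (152, 173), (153, 180), (154, 178), (155, 172), (156, 169), (157, 158), (158, 147), (159, 144), (160, 143), (161, 141), (162, 136), (163, 132), (164, 132), (165, 129), (166, 115), (167, 104), (168, 107), (169, 136), (170, 169), (171, 174), (172, 188), (173, 224), (174, 235), (175, 236), (176, 234), (177, 226), (178, 214), (179, 209), (180, 206), (181, 203), (182, 201), (183, 200), (184, 199)]
```

```bash
python3 - <<'E'
from h import *
o,s=pickle.load(open('w.pkl','rb'))
R=Ro.from_euler('xyz',o['ee_rot']).as_matrix()
g=cv2.cvtColor(s['image'],6)
print([(r,int(v)) for r,v in zip(range(190,244),g[190:244,250:265].mean(1))])
print('row 200 cols',[(c,int(g[198,c])) for c in list(range(214,228))+list(range(282,296))])
z=o['tool_pos'][2]
for n,px,h in(('bottom front',(257,194.5),-.0657),('top front',(257,223.5),.0183),('top back',(257,240.5),.0183)):
    P=plane(s,px,z+h,o);print(n,(R.T@(P-o['tool_pos'])*1000).round(1))
a=np.radians(-6);X=np.array([np.cos(a),np.sin(a)]);Y=np.array([-X[1],X[0]]);cen=np.array([.5298,-.279])
cs=lambda P:np.array([(P[:2]-cen)@X,(P[:2]-cen)@Y]).round(4)
print('cam',cs(cam(s,o)[0]),cam(s,o)[0])
for c in(200,230):
    for r in (147.8,157.5,168.8,178.5): print(c,r,cs(plane(s,(c,r),.035,o)))
E
```

```text
[(190, 219), (191, 217), (192, 208), (193, 177), (194, 116), (195, 65), (196, 48), (197, 47), (198, 48), (199, 47), (200, 47), (201, 48), (202, 48), (203, 47), (204, 48), (205, 48), (206, 48), (207, 48), (208, 48), (209, 48), (210, 47), (211, 48), (212, 48), (213, 48), (214, 48), (215, 47), (216, 47), (217, 48), (218, 48), (219, 48), (220, 48), (221, 50), (222, 62), (223, 81), (224, 97), (225, 102), (226, 99), (227, 97), (228, 94), (229, 92), (230, 90), (231, 93), (232, 112), (233, 137), (234, 156), (235, 161), (236, 159), (237, 156), (238, 153), (239, 151), (240, 144), (241, 120), (242, 95), (243, 84)]
row 200 cols [(214, 150), (215, 148), (216, 148), (217, 147), (218, 149), (219, 148), (220, 148), (221, 147), (222, 147), (223, 147), (224, 145), (225, 149), (226, 146), (227, 132), (282, 48), (283, 47), (284, 58), (285, 108), (286, 172), (287, 199), (288, 206), (289, 204), (290, 191), (291, 150), (292, 96), (293, 80), (294, 78), (295, 80)]
bottom front [ 7.4  1.1 65.7]
top front [ 14.5   0.9 -18.3]
top back [  3.1   0.9 -18.3]
cam [-0.0612  0.0736] [ 0.47663569 -0.19945159  0.37763426]
200 147.8 [-0.0173  0.0055]
200 157.5 [-0.0055  0.0048]
200 168.8 [0.0086 0.004 ]
200 178.5 [0.0209 0.0032]
230 147.8 [-0.0171  0.0418]
230 157.5 [-0.0053  0.0414]
230 168.8 [0.0088 0.041 ]
230 178.5 [0.0211 0.0406]
```

The top end of the stone measures about 8 mm further forward than its foot, so it hangs about 5° tilted. That is within what the slot accepts, and it will right itself when released. The slot centre works out at about (0.5315, −0.279). I'll move over it, lower part-way and re-measure.

Emit:
{"name": "servo_tool", "arguments": {"moves": [[0.23, -0.97, 0, 0, 1], [0.46, -1.95, 0, 0, 1], [0.69, -2.92, 0, 0, 1], [0.69, -2.92, 1, 0, 1], [0.69, -2.92, 2, 0, 1], [0.69, -2.92, 2.9, 0, 1], [0.69, -2.92, 2.9, 0, 1], [0.69, -2.92, 2.9, 0, 1], [0.69, -2.92, 2.9, 0, 1]]}}

```text
time: 10.1
tool_pos: [0.5338, -0.2793, 0.13]
ee_rot: [-3.141, 0.002, 3.035]
wrist_force: [1.1, -1.0, -1.4]
width: 0.0497
finger_force: 30.0
```

```bash
python3 - <<'E'
from h import *
from bench import robot
o,s=look('wrist',robot);pickle.dump((o,s),open('w2.pkl','wb'));print(o['tool_pos'],o['ee_rot'],o['wrist_force'])
R=Ro.from_euler('xyz',o['ee_rot']).as_matrix();im=s['image'];g=cv2.cvtColor(im,6);z=o['tool_pos'][2]
print('stone',[(r,int(v)) for r,v in zip(range(170,240),g[170:240,250:265].mean(1))])
tl=lambda px,zz:(R.T@(plane(s,px,zz,o)-o['tool_pos'])*1000).round(1)
# where the slot floor centre +-35mm in y should be
for ty in(-.035,.035):
    c=proj(s,o['tool_pos']+R@np.array([.0,ty,0])-np.array([0,0,z-.035]),o);c0=int(c[0]);print('col',c)
    prof=g[130:260,c0-2:c0+3].mean(1);e=np.gradient(prof)
    print([(130+i,int(prof[i]),tl((c0,130+i),.035)[0]) for i in range(130) if abs(e[i])>12])
cv2.imwrite('pics/w2.png',cv2.resize(im,(800,600),interpolation=2))
E
```

```text
[ 0.53381424 -0.27927444  0.13004832] [-3.14053282e+00  2.27140783e-03  3.03450503e+00] [ 1.11059732 -1.0360704  -1.3925414 ]
stone [(170, 56), (171, 73), (172, 90), (173, 99), (174, 101), (175, 100), (176, 99), (177, 98), (178, 97), (179, 96), (180, 95), (181, 93), (182, 92), (183, 95), (184, 128), (185, 173), (186, 191), (187, 192), (188, 183), (189, 164), (190, 146), (191, 131), (192, 113), (193, 88), (194, 64), (195, 51), (196, 47), (197, 48), (198, 48), (199, 47), (200, 47), (201, 47), (202, 47), (203, 47), (204, 48), (205, 48), (206, 47), (207, 47), (208, 48), (209, 48), (210, 48), (211, 48), (212, 48), (213, 48), (214, 48), (215, 48), (216, 48), (217, 48), (218, 48), (219, 48), (220, 47), (221, 50), (222, 63), (223, 82), (224, 97), (225, 102), (226, 100), (227, 97), (228, 94), (229, 91), (230, 90), (231, 93), (232, 112), (233, 138), (234, 156), (235, 161), (236, 159), (237, 156), (238, 153), (239, 150)]
col [221.39404674 192.899418  ]
[(130, 174, np.float64(62.6)), (131, 158, np.float64(61.6)), (132, 136, np.float64(60.7)), (145, 126, np.float64(48.4)), (147, 116, np.float64(4
[... 1545 characters left out ...]
)), (188, 175, np.float64(5.3)), (189, 149, np.float64(4.3)), (190, 132, np.float64(3.2)), (196, 104, np.float64(-3.1)), (197, 148, np.float64(-4.2)), (198, 213, np.float64(-5.2)), (200, 207, np.float64(-7.4)), (201, 187, np.float64(-8.5)), (203, 208, np.float64(-10.6)), (206, 192, np.float64(-13.9)), (207, 175, np.float64(-14.9)), (208, 150, np.float64(-16.0)), (209, 127, np.float64(-17.1)), (210, 112, np.float64(-18.2)), (211, 96, np.float64(-19.3)), (212, 82, np.float64(-20.4)), (222, 63, np.float64(-31.5)), (223, 82, np.float64(-32.7)), (232, 111, np.float64(-42.9)), (233, 138, np.float64(-44.0)), (240, 143, np.float64(-52.1)), (241, 120, np.float64(-53.3)), (242, 92, np.float64(-54.5))]
```

Emit:
{"name": "servo_tool", "arguments": {"moves": [[0.06, 0, 0, 0, 0.474], [0.06, 0, 0, 0, 0.474], [0.06, 0, 0, 0, 0.474]]}}

```text
time: 10.4
tool_pos: [0.5321, -0.28, 0.1297]
ee_rot: [-3.141, 0.002, 3.033]
wrist_force: [-0.7, -0.0, -2.1]
width: 0.0496
finger_force: 30.0
```

Emit:
{"name": "servo_tool", "arguments": {"moves": [[0, 0, 0.4, 0, 0.474], [0, 0, 0.8, 0, 0.474], [0, 0, 1, 0, 0.474], [0, 0, 1.1, 0, 0.474], [0, 0, 1.2, 0, 0.474], [0, 0, 1.2, 0, 0.474]]}}

```text
time: 10.9
tool_pos: [0.5326, -0.2795, 0.1003]
ee_rot: [3.141, 0.003, 3.033]
wrist_force: [-0.1, 2.2, 7.2]
width: 0.0497
finger_force: 15.5
```

Emit:
{"name": "servo_tool", "arguments": {"moves": [[0, 0, -0.2, 0, 0.474], [0.06, 0, -0.2, 0, 0.474], [0.06, 0, -0.2, 0, 0.474], [0.06, 0, -0.1, 0, 0.474], [0.06, 0, 0, 0, 0.474], [0.06, 0, 0.1, 0, 0.474]]}}

```text
time: 11.4
tool_pos: [0.5339, -0.2805, 0.1019]
ee_rot: [-3.139, 0.011, 3.033]
wrist_force: [1.8, 3.1, 22.1]
width: 0.0501
finger_force: 15.8
```

```bash
python3 - <<'E'
from h import *
from bench import robot
o,s=look('wrist',robot);pickle.dump((o,s),open('w3.pkl','wb'));print(o['tool_pos'],o['wrist_force'],o['wrist_torque'])
R=Ro.from_euler('xyz',o['ee_rot']).as_matrix();g=cv2.cvtColor(s['image'],6)
tl=lambda px,zz:(R.T@(plane(s,px,zz,o)-o['tool_pos'])*1000).round(1)
for c0 in(208,216,224,250,262,290,300,306): 
    prof=g[150:245,c0-2:c0+3].mean(1);print(c0,[(150+i,int(prof[i])) for i in range(0,95,1) if abs(np.gradient(prof)[i])>12])
for r in(180,190,200,210): print(r,tl((257,r),.035)[0])
E
```

```text
[ 0.53385311 -0.28045093  0.10191597] [ 1.76543281  3.09738847 22.06260726] [ 0.83196978 -0.33536695 -0.00743754]
208 [(150, 105), (151, 128), (152, 162), (162, 168), (163, 152), (174, 122), (179, 113), (180, 145), (190, 160), (191, 143), (206, 116), (207, 149), (208, 163), (209, 174), (210, 213), (213, 232), (216, 227), (217, 199), (218, 164)]
216 [(150, 107), (151, 131), (152, 164), (162, 167), (163, 151), (174, 122), (179, 116), (180, 152), (197, 152), (198, 139), (199, 122), (205, 103), (206, 136), (207, 189), (212, 206), (213, 232), (217, 217), (218, 197), (219, 173), (220, 138), (221, 112)]
224 [(162, 165), (163, 148), (174, 120), (179, 106), (180, 134), (191, 147), (192, 171), (195, 189), (196, 167), (197, 141), (198, 126), (199, 109), (224, 68), (233, 96), (234, 123), (235, 144)]
250 [(154, 189), (155, 156), (161, 173), (162, 135), (163, 81), (164, 53), (179, 73), (194, 67), (224, 66), (225, 81), (233, 93), (234, 120), (235, 141)]
262 [(153, 208), (154, 188), (155, 156), (161, 167), (162, 128), (163, 76), (164, 52), (179, 74), (194, 66), (224, 65), (225, 81), (233, 93), (234, 118), (235, 141)]
290 [(150, 129), (151, 167), (170, 160), (171, 143), (178, 107), (179, 134), (191, 159), (195, 152), (196, 134), (198, 114), (208, 92), (224, 63), (225, 79), (233, 91), (234, 115), (235, 138)]
300 [(150, 140), (151, 183), (155, 208), (156, 229), (161, 226), (162, 186), (163, 147), (177, 103), (178, 136), (179, 207), (184, 209), (185, 231), (187, 228), (188, 205), (189, 173), (194, 160), (195, 143), (204, 105), (205, 137), (206, 207), (208, 208), (209, 180), (211, 184), (212, 225), (216, 221), (217, 205), (219, 189), (220, 168), (221, 138)]
306 [(150, 134), (151, 169), (155, 184), (156, 203), (160, 192), (161, 172), (162, 143), (178, 116), (179, 153), (184, 173), (189, 157), (190, 135), (204, 104), (205, 141), (206, 203), (212, 228), (215, 225), (216, 185), (217, 126)]
180 20.7
190 11.4
200 1.8
210 -7.9
```

The rib image reads differently once the front-face shadow is excluded: the true rib widths and slot fit rows 194.8 to 212 (16.6 mm, as specified). The slot centre is therefore about 2.4 mm further back than I had set it. I'll lift off the rib and correct that.

Emit:
{"name": "servo_tool", "arguments": {"moves": [[0, 0, -0.4, 0, 0.48], [0, 0, -0.6, 0, 0.48], [0, 0, -0.6, 0, 0.48], [0, 0, -0.6, 0, 0.48]]}}

```text
time: 11.78
tool_pos: [0.5295, -0.2794, 0.1097]
ee_rot: [3.141, -0.002, 3.033]
wrist_force: [-0.5, 0.4, -2.1]
width: 0.0495
finger_force: 30.0
```

```bash
python3 - <<'E'
from h import *
from bench import robot
o,s=look('wrist',robot);print(o['tool_pos'],o['ee_rot'],o['wrist_force'])
R=Ro.from_euler('xyz',o['ee_rot']).as_matrix();g=cv2.cvtColor(s['image'],6)
tl=lambda px,zz:(R.T@(plane(s,px,zz,o)-o['tool_pos'])*1000).round(1)
for c0 in (216,300): 
    prof=g[170:230,c0-2:c0+3].mean(1);print(c0,[(170+i,int(prof[i])) for i in range(60)])
print([(r,int(v)) for r,v in zip(range(170,245),g[170:245,250:265].mean(1))])
for r in(185,190,195,200,205,210,215): print(r,tl((257,r),.035)[0])
print(tool_delta(o,[.5364,-.2795,.1]))
E
```

```text
[ 0.52949112 -0.2794383   0.10965029] [ 3.14094157e+00 -1.63156649e-03  3.03283589e+00] [-0.51037217  0.36530623 -2.13945546]
216 [(170, 143), (171, 142), (172, 141), (173, 140), (174, 139), (175, 138), (176, 136), (177, 128), (178, 115), (179, 104), (180, 101), (181, 100), (182, 109), (183, 138), (184, 163), (185, 158), (186, 163), (187, 165), (188, 169), (189, 183), (190, 188), (191, 181), (192, 178), (193, 181), (194, 180), (195, 182), (196, 190), (197, 192), (198, 189), (199, 174), (200, 154), (201, 136), (202, 117), (203, 105), (204, 102), (205, 100), (206, 99), (207, 100), (208, 119), (209, 163), (210, 180), (211, 181), (212, 212), (213, 214), (214, 203), (215, 228), (216, 236), (217, 235), (218, 228), (219, 200), (220, 144), (221, 113), (222, 103), (223, 99), (224, 99), (225, 99), (226, 100), (227, 99), (228, 95), (229, 91)]
300 [(170, 139), (171, 137), (172, 134), (173, 132), (174, 132), (175, 131), (176, 123), (177, 111), (178, 102), (179, 100), (180, 101), (181, 114), (182, 155), (183, 185), (184, 178), (185, 178), (186, 172), (187, 166), (188, 176), (189, 180), (190, 175),
[... 706 characters left out ...]
 94), (192, 93), (193, 91), (194, 90), (195, 87), (196, 79), (197, 64), (198, 53), (199, 51), (200, 51), (201, 51), (202, 50), (203, 50), (204, 51), (205, 50), (206, 51), (207, 51), (208, 50), (209, 51), (210, 51), (211, 50), (212, 51), (213, 50), (214, 51), (215, 51), (216, 50), (217, 51), (218, 51), (219, 51), (220, 51), (221, 50), (222, 51), (223, 53), (224, 65), (225, 79), (226, 90), (227, 94), (228, 92), (229, 90), (230, 89), (231, 87), (232, 86), (233, 93), (234, 118), (235, 139), (236, 150), (237, 153), (238, 151), (239, 150), (240, 148), (241, 145), (242, 140), (243, 138), (244, 137)]
185 13.9
190 9.1
195 4.2
200 -0.7
205 -5.7
210 -10.7
215 -15.8
[-0.27561965  0.02729195  0.38558042]
```

Emit:
{"name": "servo_tool", "arguments": {"moves": [[-0.13, 0, 0, 0, 1], [-0.13, 0, 0, 0, 1], [-0.13, 0, 0, 0, 1], [-0.13, 0, 0, 0, 1], [-0.13, 0, 0, 0, 1]]}}

```text
time: 12.25
tool_pos: [0.5332, -0.2799, 0.1105]
ee_rot: [3.141, -0.0, 3.033]
wrist_force: [-0.2, 0.5, -2.4]
width: 0.0495
finger_force: 30.0
```

```bash
cat > chk.py <<'E'
from h import *
from bench import robot
o,s=look('wrist',robot);print(o['tool_pos'].round(4),o['ee_rot'].round(3),o['wrist_force'].round(1))
R=Ro.from_euler('xyz',o['ee_rot']).as_matrix();g=cv2.cvtColor(s['image'],6);z=o['tool_pos'][2]
tl=lambda r,zz:float((R.T@(plane(s,(257,r),zz,o)-o['tool_pos'])*1000).round(1)[0])
for c0 in (216,300):
    prof=g[:,c0-2:c0+3].mean(1);print(c0,[int(v) for v in prof[180:225]])
st=g[150:245,250:265].mean(1);e=np.gradient(st)
print('stone edges',[(150+i,round(float(e[i]))) for i in range(95) if abs(e[i])>8])
print('x at .035',{r:tl(r,.035) for r in(195,205,215)},'foot z%.4f'%(z-.063),{r:tl(r,z-.063) for r in(190,195,200)})
E
python3 chk.py
```

```text
[ 0.5332 -0.2799  0.1105] [ 3.141 -0.     3.033] [-0.2  0.5 -2.4]
216 [164, 155, 161, 166, 173, 186, 188, 180, 173, 168, 174, 177, 176, 174, 173, 166, 154, 140, 121, 107, 102, 101, 100, 101, 117, 157, 177, 181, 213, 219, 209, 229, 236, 236, 231, 218, 205, 198, 193, 174, 138, 112, 102, 99, 98]
300 [197, 181, 181, 200, 217, 220, 209, 189, 167, 151, 143, 143, 145, 141, 134, 131, 128, 119, 107, 102, 100, 100, 102, 115, 177, 225, 216, 191, 180, 181, 222, 234, 235, 233, 219, 192, 178, 177, 175, 168, 149, 129, 122, 121, 120]
stone edges [(152, -10), (153, -21), (154, -23), (156, 13), (160, -12), (161, -30), (162, -42), (163, -28), (176, 10), (177, 16), (178, 13), (191, -12), (192, -14), (224, 13), (225, 13), (233, 16), (234, 23), (235, 16), (244, -12)]
x at .035 {195: 4.0, 205: -6.0, 215: -16.1} foot z0.0475 {190: 12.4, 195: 7.8, 200: 3.1}
```

Emit:
{"name": "servo_tool", "arguments": {"moves": [[-0.06, 0, 0, 0, 0.474], [-0.06, 0, 0.2, 0, 0.473], [-0.06, 0, 0.4, 0, 0.473], [-0.06, 0, 0.55, 0, 0.473], [-0.06, 0, 0.55, 0, 0.473]]}}

```text
time: 12.72
tool_pos: [0.5358, -0.2801, 0.0991]
ee_rot: [-3.141, 0.003, 3.033]
wrist_force: [-0.5, 2.4, 6.9]
width: 0.0497
finger_force: 30.0
```

Emit:
{"name": "servo_tool", "arguments": {"moves": [[0, 0, 0.1, 0, 0.473], [0, 0, 0.2, 0, 0.473], [0, 0, 0.2, 0, 0.473]]}}

```text
time: 12.97
tool_pos: [0.5387, -0.2806, 0.0976]
ee_rot: [-3.14, 0.011, 3.034]
wrist_force: [1.6, 2.8, 12.8]
width: 0.0495
finger_force: 13.3
```

```bash
python3 - <<'E'
from h import *
from bench import robot
ow,w=pickle.load(open('w.pkl','rb'))
o,s=look('wrist',robot);_,t=look('side',robot);_,u=look('scene',robot)
pickle.dump((o,s,t,u),open('c1.pkl','wb'));print(o['tool_pos'],o['wrist_force'])
a=np.radians(-6);X=np.array([np.cos(a),np.sin(a),0]);Y=np.array([-X[1],X[0],0]);S=np.array([.532,-.2792,.035])
def crop(v,ob,x,y,w_,h_,W,H):
    im=cv2.resize(v['image'][y:y+h_,x:x+w_],(W,H),interpolation=cv2.INTER_CUBIC)
    for dx,c in((-.00825,(0,255,0)),(.00825,(0,0,255))):
        for dy in(-.056,.056,-.042,.04):
            q=(proj(v,S+X*dx+Y*dy,ob)+.5-[x,y])*[W/w_,H/h_]
            if 0<q[0]<W and 0<q[1]<H: cv2.circle(im,(int(q[0]),int(q[1])),2,c,-1)
    return im
A=np.hstack([crop(w,ow,145,100,100,90,400,360),crop(s,o,195,150,120,108,400,360)])
B=np.hstack([crop(t,o,170,215,75,45,400,240),crop(u,o,270,135,75,45,400,240)])
cv2.imwrite('pics/h.png',np.vstack([A,B]))
E
```

```text
[ 0.53873569 -0.28055943  0.09764137] [ 1.62523256  2.82615676 12.81967309]
```

View pics/h.png

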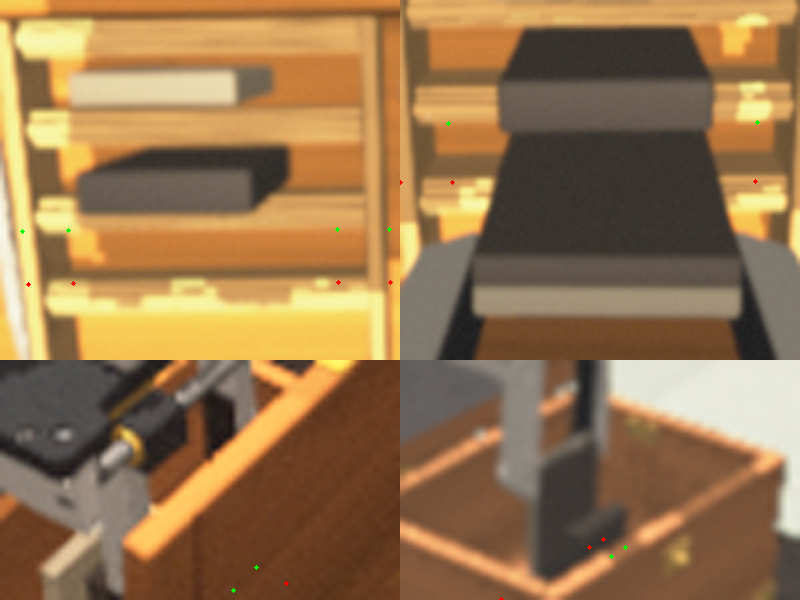

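The zoomed view shows rib 3's rear edge (green) and rib 4's front edge (red) about where predicted, so the slot estimate holds and the stone's foot must be what is off. I'll measure the held stone from its apparent width, which needs no height assumption.

```bash
python3 - <<'E'
from h import *
ow,w=pickle.load(open('w.pkl','rb'));o,s,t,u=pickle.load(open('c1.pkl','rb'))
def edges(im,r,lo,hi,thr):
    g=cv2.cvtColor(im,6).astype(float);p=g[r];b=p<thr;c=257;l=c
    while b[l]:l-=1
    h=c
    while b[h]:h+=1
    f=lambda i,j:(i+(thr-p[i])/(p[j]-p[i])*(j-i))
    return f(l,l+1),f(h,h-1)
for nm,v in(('w',w),('c1',s)):
    T=v['T_tool_cam']
    for r in range(192,224,3):
        try:
            l,h=edges(v['image'],r,0,0,66);W=h-l;d=v['fx']*50/W
            p=T[:3,:3]@np.array([((l+h)/2-v['cx'])/v['fx']*d,(r-v['cy'])/v['fy']*d,d])+T[:3,3]*1000
            print(nm,r,round(l,1),round(h,1),round(W,1),p.round(1))
        except Exception as e: print(nm,r,e)
E
```

```text
w 192 267.6 269.4 1.8 [-2170.9   336.9  7452.1]
w 195 255.0 259.0 4.0 [-953.     5.7 3194.8]
w 198 228.8 284.2 55.3 [ 4.5  0.6 64.6]
w 201 227.2 285.2 58.0 [ 5.6  0.4 52.6]
w 204 225.8 286.7 60.8 [ 6.7  0.4 41.3]
w 207 223.6 287.9 64.3 [ 8.6  0.  28.7]
w 210 221.9 290.6 68.7 [11.1  0.4 14.9]
w 213 221.1 292.3 71.2 [11.6  0.8  7.4]
w 216 219.8 293.6 73.8 [12.2  0.8  0.3]
w 219 218.8 294.4 75.6 [11.9  0.7 -4.5]
w 222 218.9 283.0 64.1 [-2.9 -3.7 26. ]
c1 192 227.9 286.2 58.4 [13.4  1.1 53.4]
c1 195 226.9 287.2 60.3 [13.3  1.1 45.2]
c1 198 225.6 288.3 62.7 [13.5  1.  36.1]
c1 201 224.5 289.1 64.6 [13.4  0.9 28.9]
c1 204 224.4 289.4 64.9 [11.5  0.9 27.4]
c1 207 223.7 290.3 66.6 [11.1  1.  21.5]
c1 210 222.9 291.0 68.1 [10.6  1.  16.4]
c1 213 221.9 291.5 69.6 [10.   0.8 11.8]
c1 216 220.9 292.4 71.5 [9.9 0.7 6.1]
c1 219 219.9 293.5 73.6 [10.   0.8  0.2]
c1 222 218.3 295.1 76.9 [11.2  0.8 -7.9]
```

The stone rotated in the pads. Its foot is now about 8 mm forward of the TCP, so it is at the slot centre and slightly inside the slot (foot z ≈ 0.029), with the top leaning back about 4°. I'll ease the grip, bring the top forward, and let it sink.

Emit:
{"name": "servo_tool", "arguments": {"moves": [[0.05, 0, -0.05, 0, 0.4705], [0.1, 0, -0.05, 0, 0.4705], [0.1, 0, 0, 0, 0.4705], [0.1, 0, 0.1, 0, 0.4705], [0.1, 0, 0.2, 0, 0.4705]]}}

```text
time: 13.53
tool_pos: [0.5358, -0.2801, 0.0919]
ee_rot: [-3.14, 0.01, 3.034]
wrist_force: [1.9, 2.1, 12.0]
width: 0.05
finger_force: 7.8
```

```bash
cat > st.py <<'E'
from h import *
from bench import robot
o,s=look('wrist',robot);print(o['tool_pos'].round(4),o['ee_rot'].round(3),o['wrist_force'].round(1),o['finger_force'],o['time'])
g=cv2.cvtColor(s['image'],6).astype(float);T=s['T_tool_cam'];thr=66;A=[]
for r in range(186,226,2):
    p=g[r];b=p<thr;l=h=257
    if not b[l]: continue
    while b[l]:l-=1
    while b[h]:h+=1
    f=lambda i,j:(i+(thr-p[i])/(p[j]-p[i])*(j-i))
    l,h=f(l,l+1),f(h,h-1);d=s['fx']*50/(h-l)
    q=T[:3,:3]@np.array([((l+h)/2-s['cx'])/s['fx']*d,(r-s['cy'])/s['fy']*d,d])+T[:3,3]*1000
    if abs(q[0])<40: A.append([r,q[0],q[2]])
A=np.array(A)
k=np.polyfit(A[:,2],A[:,1],1);print('face x at TCP %.1f slope deg(foot fwd +) %.1f'%(k[1],np.degrees(np.arctan(k[0]))),'rows',A[0],A[-1])
st=g[215:250,250:265].mean(1);e=np.gradient(st);print('top rows',[(215+i,round(e[i])) for i in range(35) if abs(e[i])>9])
for r in(222,223,224,225,226,227,228,229,230): # top front edge: intersect row ray with face line
    d=np.array([0,(r-s['cy'])/s['fy'],1]);d=T[:3,:3]@d;c=T[:3,3]*1000;m=(k[1]+k[0]*c[2]-c[0])/(d[0]-k[0]*d[2]);print(r,(c+m*d)[[0,2]].round(1),end=' ')
E
python3 st.py
```

```text
[ 0.5358 -0.2801  0.0919] [-3.14   0.01   3.034] [ 1.9  2.1 12. ] 7.770750448107719 13.5333
face x at TCP 12.2 slope deg(foot fwd +) -9.7 rows [196.         -17.34156878 140.89205185] [224.          11.05627216 -10.9138699 ]
top rows [(233, 11), (234, 10), (242, 15), (243, 22), (244, 16)]
222 [ 15.2 -17.7] 223 [ 15.7 -20.3] 224 [ 16.1 -22.9] 225 [ 16.5 -25.4] 226 [ 17.  -27.8] 227 [ 17.4 -30.2] 228 [ 17.7 -32.5] 229 [ 18.1 -34.7] 230 [ 18.5 -36.8]
```

```bash
sed -i 's/^k=np.polyfit.*/print(A.round(1).tolist());A=A[(A[:,2]<75)];print("len",len(A))\nk=np.polyfit(A[:,2],A[:,1],1);print("face x at TCP %.1f slope deg(foot fwd +) %.1f"%(k[1],np.degrees(np.arctan(k[0]))))/; s/range(186,226,2)/range(180,236,3)/; s/in(222,223,.*230)/in(224,228,231,233.5,235)/' st.py; python3 st.py
```

```text
[ 0.5356 -0.28    0.0912] [-3.14   0.009  3.034] [ 2.1  0.8 10.9] 7.645736485719681 13.5833
[[198.0, 10.2, 46.5], [201.0, 10.3, 38.4], [204.0, 10.3, 30.7], [207.0, 10.4, 23.6], [210.0, 8.6, 21.7], [213.0, 8.5, 15.8], [216.0, 7.6, 12.0], [219.0, 7.1, 7.4], [222.0, 9.3, -3.2], [225.0, 11.2, -13.0], [228.0, 11.4, -18.0], [231.0, 11.5, -22.6], [234.0, 11.3, -26.4]]
len 13
face x at TCP 10.0 slope deg(foot fwd +) -1.3
top rows [(234, 10), (235, 12), (243, 12), (244, 21), (245, 18), (246, 10)]
224 [10.2 -8.9] 228 [ 10.4 -15.6] 231 [ 10.5 -20.4] 233.5 [ 10.5 -24.1] 235 [ 10.6 -26.3]
```

The bench-contact height shows that the width method reads short. The stone is upright but resting on the rib just in front of the slot (foot ≈ 0.039 high, about 3 mm too far forward). I'll grip firmly, lift, and read the pose.

Emit:
{"name": "servo_tool", "arguments": {"moves": [[0, 0, 0, 0, 1], [0, 0, 0, 0, 1], [0, 0, -0.3, 0, 1], [0, 0, -0.5, 0, 1], [0, 0, -0.5, 0, 1], [0, 0, -0.5, 0, 1], [0, 0, -0.5, 0, 1]]}}

```text
time: 14.22
tool_pos: [0.5315, -0.2796, 0.0984]
ee_rot: [3.141, -0.002, 3.033]
wrist_force: [-0.5, -0.5, -2.1]
width: 0.0499
finger_force: 30.0
```

```bash
python3 st.py; python3 - <<'E'
from h import *
from bench import robot
o,s=look('wrist',robot);R=Ro.from_euler('xyz',o['ee_rot']).as_matrix();g=cv2.cvtColor(s['image'],6)
tl=lambda r,zz:float((R.T@(plane(s,(257,r),zz,o)-o['tool_pos'])*1000).round(1)[0])
for c0 in(212,218,296,302):
    p=g[:,c0-1:c0+2].mean(1);print(c0,[int(v) for v in p[170:225]])
print({r:tl(r,.035) for r in range(180,222,5)})
E
```

```text
[ 0.5315 -0.2796  0.0984] [ 3.141e+00 -2.000e-03  3.033e+00] [-0.5 -0.5 -2.1] 29.998299479484558 14.2167
[[180.0, 23.8, 54.2], [183.0, -21.8, 219.0], [201.0, 9.2, 41.5], [204.0, 9.6, 32.8], [207.0, 10.1, 24.2], [210.0, 9.9, 18.3], [213.0, 8.2, 16.5], [216.0, 7.8, 11.5], [219.0, 7.0, 7.8], [222.0, 8.7, -2.0], [225.0, 10.8, -11.9], [228.0, 10.9, -17.0], [231.0, 11.0, -21.5], [234.0, 11.1, -26.0]]
len 13
face x at TCP 10.0 slope deg(foot fwd +) 3.7
top rows [(234, 10), (235, 11), (243, 12), (244, 22), (245, 18)]
224 [ 9.5 -7.3] 228 [  9.2 -12.9] 231 [  8.9 -17. ] 233.5 [  8.7 -20.2] 235 [  8.6 -22. ] 212 [142, 143, 142, 141, 141, 139, 139, 137, 127, 111, 105, 100, 100, 106, 131, 162, 164, 168, 172, 159, 171, 186, 186, 176, 170, 158, 143, 138, 136, 135, 136, 138, 139, 128, 112, 105, 102, 100, 100, 101, 107, 133, 164, 170, 194, 224, 217, 222, 235, 237, 224, 172, 131, 122, 121]
218 [143, 142, 143, 140, 139, 139, 137, 135, 127, 112, 103, 101, 100, 107, 133, 162, 160, 167, 169, 160, 173, 186, 184, 177, 182, 195, 200, 200, 198, 197, 192, 172, 148, 129, 113, 105, 102, 102, 100, 101, 113, 162, 207, 203, 205, 218, 206, 217, 232, 221, 173, 124, 93, 74, 64]
296 [187, 187, 183, 178, 160, 138, 132, 123, 110, 101, 101, 101, 113, 163, 211, 213, 208, 193, 175, 204, 219, 220, 205, 183, 173, 189, 199, 200, 192, 168, 139, 130, 122, 111, 103, 100, 100, 100, 101, 107, 162, 224, 224, 194, 171, 171, 212, 233, 235, 218, 169, 127, 102, 87, 80]
302 [138, 138, 135, 134, 132, 133, 130, 121, 109, 103, 100, 101, 114, 168, 213, 209, 203, 190, 185, 219, 225, 219, 202, 180, 162, 152, 150, 147, 141, 135, 131, 129, 121, 109, 102, 100, 101, 100, 103, 115, 177, 225, 216, 188, 187, 182, 214, 234, 236, 232, 214, 167, 131, 122, 121]
{180: 21.5, 185: 17.0, 190: 12.3, 195: 7.7, 200: 3.0, 205: -1.8, 210: -6.6, 215: -11.4, 220: -16.4}
```

Emit:
{"name": "servo_tool", "arguments": {"moves": [[-0.17, 0, 0, 0, 1], [-0.17, 0, 0, 0, 1], [-0.17, 0, 0.2, 0, 1], [-0.17, 0, 0.4, 0, 1], [-0.17, 0, 0.4, 0, 1]]}}

```text
time: 14.73
tool_pos: [0.5367, -0.2803, 0.0886]
ee_rot: [3.141, 0.0, 3.033]
wrist_force: [1.0, 0.1, -2.2]
width: 0.0495
finger_force: 30.0
```

Emit:
{"name": "servo_tool", "arguments": {"moves": [[0, 0, 0.1, 0, 1], [0, 0, 0.2, 0, 1], [0, 0, 0.2, 0, 1]]}}

```text
time: 14.98
tool_pos: [0.5376, -0.2804, 0.0881]
ee_rot: [-3.141, 0.004, 3.033]
wrist_force: [-1.0, 1.5, 10.4]
width: 0.0501
finger_force: 30.0
```

Emit:
{"name": "servo_tool", "arguments": {"moves": [[0, 0, -0.25, 0, 1], [-0.08, 0, -0.25, 0, 1], [-0.08, 0, -0.25, 0, 1], [-0.08, 0, -0.1, 0, 1], [-0.08, 0, 0, 0, 1], [-0.08, 0, 0, 0, 1]]}}

```text
time: 15.48
tool_pos: [0.5385, -0.2803, 0.0831]
ee_rot: [3.141, -0.0, 3.033]
wrist_force: [3.1, -1.4, -2.1]
width: 0.05
finger_force: 30.0
```

Emit:
{"name": "servo_tool", "arguments": {"moves": [[0, 0, -0.25, 0, 1], [-0.08, 0, -0.25, 0, 1], [-0.08, 0, -0.25, 0, 1], [-0.08, 0, -0.1, 0, 1], [-0.08, 0, 0, 0, 1], [-0.08, 0, 0, 0, 1]]}}

```text
time: 15.98
tool_pos: [0.5396, -0.2803, 0.0832]
ee_rot: [3.141, -0.002, 3.033]
wrist_force: [-0.4, -0.0, -1.7]
width: 0.0497
finger_force: 30.0
```

It's in the slot: free descent, no load. I'll go down with a light grip.

Emit:
{"name": "servo_tool", "arguments": {"moves": [[0, 0, 0.15, 0, 0.477], [0, 0, 0.3, 0, 0.477], [0, 0, 0.45, 0, 0.477], [0, 0, 0.45, 0, 0.477]]}}

```text
time: 16.32
tool_pos: [0.5398, -0.2803, 0.0718]
ee_rot: [3.141, -0.002, 3.033]
wrist_force: [-0.9, 0.2, -2.4]
width: 0.0499
finger_force: 30.0
```

Emit:
{"name": "servo_tool", "arguments": {"moves": [[0, 0, 0.1, 0, 0.474], [0, 0, 0.2, 0, 0.474], [0, 0, 0.3, 0, 0.474], [0, 0, 0.3, 0, 0.474]]}}

```text
time: 16.65
tool_pos: [0.5402, -0.2805, 0.065]
ee_rot: [3.141, -0.001, 3.033]
wrist_force: [-0.1, 0.1, -1.5]
width: 0.0498
finger_force: 18.3
```

Still free, so I'll continue to the floor.

Emit:
{"name": "servo_tool", "arguments": {"moves": [[0, 0, 0.08, 0, 0.473], [0, 0, 0.16, 0, 0.473], [0, 0, 0.24, 0, 0.473], [0, 0, 0.24, 0, 0.473]]}}

```text
time: 16.98
tool_pos: [0.5425, -0.2809, 0.0643]
ee_rot: [-3.141, 0.006, 3.033]
wrist_force: [-2.1, 3.2, 10.9]
width: 0.0496
finger_force: 15.0
```

```bash
python3 st.py
```

```text
[ 0.5425 -0.2809  0.0643] [-3.141  0.006  3.033] [-2.1  3.2 10.9] 14.996771067380905 16.9833
[[201.0, 11.0, 36.3], [204.0, 11.3, 28.0], [207.0, 11.3, 20.9], [210.0, 11.0, 15.4], [213.0, 9.5, 13.0], [216.0, 9.2, 7.9], [219.0, 8.6, 3.6], [222.0, 9.8, -4.6], [225.0, 11.1, -12.7], [228.0, 11.1, -17.4], [231.0, 11.4, -22.4], [234.0, 11.2, -26.2]]
len 12
face x at TCP 10.6 slope deg(foot fwd +) -0.3
top rows [(235, 11), (244, 18), (245, 23), (246, 13)]
224 [10.6 -9.8] 228 [ 10.6 -16.3] 231 [ 10.7 -20.8] 233.5 [ 10.7 -24.4] 235 [ 10.7 -26.5]
```

Emit:
{"name": "servo_tool", "arguments": {"moves": [[0, 0, -0.1, 0, 0.4695], [0, 0, -0.15, 0, 0.469], [0, 0, -0.15, 0, 0.468], [0, 0, -0.15, 0, 0.465], [0, 0, -0.15, 0, 0.45], [0, 0, -0.15, 0, 0.45]]}}

```text
time: 17.53
tool_pos: [0.5403, -0.2807, 0.0631]
ee_rot: [3.141, -0.001, 3.033]
wrist_force: [0.5, 0.2, 0.5]
width: 0.0517
finger_force: 0.0
```

```bash
python3 st.py
```

```text
[ 0.5403 -0.2807  0.0631] [ 3.141e+00 -1.000e-03  3.033e+00] [0.5 0.2 0.5] 0.0 17.5333
[[180.0, 34.3, 12.1], [183.0, 33.8, 5.9], [204.0, 12.5, 24.4], [207.0, 12.9, 16.3], [210.0, 13.7, 8.0], [213.0, 13.6, 2.2], [216.0, 12.8, -1.4], [219.0, 12.7, -6.5], [222.0, 13.4, -13.4], [225.0, 13.4, -17.9]]
len 10
face x at TCP 16.9 slope deg(foot fwd +) 8.6
top rows [(227, 12), (228, 11), (236, 12), (237, 20), (238, 18), (239, 10), (245, 13), (246, 19), (249, -17)]
224 [ 14.1 -18.2] 228 [ 13.5 -22.7] 231 [ 13.  -25.9] 233.5 [ 12.6 -28.5] 235 [ 12.3 -30.1]
```

The stone dropped about 5 mm and now stands upright. Its top row fits a top height of 0.092 at x ≈ 0.5306, which is the slot centre, so it is seated. I'll open and rise.

Emit:
{"name": "servo_tool", "arguments": {"moves": [[0, 0, 0, 0, 0.35], [0, 0, 0, 0, 0.25], [0, 0, 0, 0, 0.25], [0, 0, -1.2, 0, 0.25], [0, 0, -2.6, 0, 0.25], [0, 0, -4, 0, 0.25], [0, 0, -5.4, 0, 0.25], [0, 0, -6.8, 0, 0.25], [0, 0, -8.2, 0, 0.25], [0, 0, -9.6, 0, 0.25]]}}

```text
time: 18.42
tool_pos: [0.5402, -0.2805, 0.3054]
ee_rot: [-3.141, 0.001, 3.033]
wrist_force: [1.3, -0.5, -0.3]
width: 0.0703
finger_force: 0.0
```

Emit:
{"name": "servo_tool", "arguments": {"moves": [[0, 0, 0, 0, 0.25], [0, 0, 0, 0, 0.25], [0, 0, 0, 0, 0.25]]}}

```text
time: 18.67
tool_pos: [0.5404, -0.2806, 0.3027]
ee_rot: [3.141, -0.001, 3.033]
wrist_force: [-0.2, 0.5, -1.6]
width: 0.0708
finger_force: 0.0
```

```bash
python3 - <<'E'
from h import *
from bench import robot
o,s=look('wrist',robot);_,t=look('side',robot);_,u=look('scene',robot);pickle.dump((o,s,t,u),open('lid.pkl','wb'))
print(o['tool_pos'],o['ee_rot'],o['joint_positions'].round(2))
R=Ro.from_euler('xyz',o['ee_rot']).as_matrix();g=cv2.cvtColor(s['image'],6)
# standing stone top (dark/light layers) check: project expected top corners
a=np.radians(-6);X=np.array([np.cos(a),np.sin(a),0]);Y=np.array([-X[1],X[0],0]);S=np.array([.5308,-.2792,.092])
for dx in(-.0065,.0065):
    for dy in(-.025,.025): print('exp top',dx,dy,proj(s,S+X*dx+Y*dy,o).round(1))
c=proj(s,S,o).astype(int);print('col prof rows',c[1]-25,[int(v) for v in g[c[1]-25:c[1]+20,c[0]-4:c[0]+5].mean(1)])
r=int(c[1]);print('row',r,'cols',c[0]-50,[int(v) for v in g[r-1:r+2,c[0]-50:c[0]+50].mean(0)])
E
```

```text
[ 0.54039548 -0.28062249  0.3027271 ] [ 3.14121876e+00 -6.61720051e-04  3.03309842e+00] [-0.57  0.23  1.02  0.    1.89 -2.03]
exp top -0.0065 -0.025 [238.3 158.2]
exp top -0.0065 0.025 [274.3 158. ]
exp top 0.0065 -0.025 [238.5 167.4]
exp top 0.0065 0.025 [274.1 167.2]
col prof rows 137 [52, 50, 58, 83, 105, 116, 119, 119, 120, 111, 107, 131, 164, 170, 144, 100, 63, 50, 50, 50, 67, 114, 163, 185, 185, 202, 234, 243, 243, 238, 226, 214, 209, 207, 203, 202, 201, 199, 199, 199, 197, 196, 197, 201, 205]
row 162 cols 206 [221, 200, 198, 200, 200, 200, 203, 222, 242, 243, 225, 192, 194, 198, 197, 202, 226, 230, 209, 178, 186, 195, 196, 194, 188, 179, 175, 174, 184, 195, 198, 198, 195, 184, 193, 200, 200, 199, 195, 195, 197, 199, 202, 203, 204, 206, 205, 207, 207, 206, 208, 208, 209, 208, 208, 208, 208, 202, 179, 164, 145, 133, 133, 136, 144, 153, 158, 160, 160, 174, 180, 186, 190, 192, 193, 190, 189, 190, 194, 194, 184, 175, 216, 231, 228, 209, 196, 190, 197, 240, 244, 244, 244, 243, 225, 195, 175, 219, 244, 244]
```

```bash
python3 - <<'E'
from h import *
o,s,t,u=pickle.load(open('lid.pkl','rb'))
im=s['image'];g=cv2.cvtColor(im,6)
for r in(154,155,160,164): print(r,'cols230:',[int(v) for v in g[r,230:290]])
print(im[160,256],im[164,256],im[172,256],im[164,225],im[160,225])
# lid: orange/brown in side view; top edge lit line
t_=t['image'];h=cv2.cvtColor(t_,cv2.COLOR_BGR2HSV);m=cv2.inRange(h,(5,110,150),(18,255,255))
n,l,st,ce=cv2.connectedComponentsWithStats(m)
for i in range(1,n):
    if st[i][4]>60: print(st[i],ce[i].round(1))
E
```

```text
154 cols230: [204, 204, 204, 203, 203, 205, 202, 205, 203, 196, 171, 108, 64, 53, 51, 51, 51, 49, 52, 49, 50, 51, 50, 51, 49, 51, 49, 50, 51, 48, 51, 51, 49, 51, 49, 51, 50, 51, 51, 49, 48, 59, 112, 176, 200, 205, 205, 206, 206, 207, 206, 205, 205, 198, 172, 141, 112, 122, 188, 221]
155 cols230: [202, 202, 202, 203, 201, 201, 202, 201, 201, 193, 159, 95, 55, 48, 51, 51, 51, 48, 50, 53, 49, 50, 51, 50, 48, 49, 52, 51, 50, 49, 50, 51, 52, 48, 50, 51, 52, 51, 50, 51, 49, 52, 86, 152, 190, 201, 202, 204, 203, 201, 201, 200, 200, 190, 163, 134, 108, 133, 205, 230]
160 cols230: [115, 114, 112, 114, 114, 115, 117, 115, 126, 147, 166, 175, 177, 171, 153, 146, 152, 164, 183, 189, 190, 190, 190, 186, 178, 176, 183, 186, 189, 191, 190, 189, 191, 179, 134, 107, 102, 101, 100, 101, 101, 101, 102, 100, 101, 119, 123, 125, 132, 133, 135, 135, 135, 135, 134, 134, 127, 149, 214, 230]
164 cols230: [223, 223, 220, 220, 222, 223, 223, 220, 217, 219, 237, 241, 242, 241, 241, 241, 241, 241, 242, 242, 242, 242, 243, 243, 243, 243, 243, 243, 243, 243, 243, 243, 243, 243, 243, 242, 237, 234, 233, 235, 237, 240, 241, 240, 228, 227, 230, 228, 227, 227, 228, 227, 227, 228, 230, 231, 226, 208, 221, 231]
[152 179 201] [227 244 247] [ 84 202 247] [118 201 235] [ 75 123 161]
[140 182 130 118 933] [200.4 237.3]
[453 189  13  53 294] [458.5 212.5]
[166 262  22  23 164] [177.4 271.6]
[268 349  39  23  77] [285.4 359.9]
```

```bash
python3 - <<'E'
from h import *
o,s,t,u=pickle.load(open('lid.pkl','rb'))
a=np.radians(-6);X=np.array([np.cos(a),np.sin(a),0]);Y=np.array([-X[1],X[0],0]);Z=np.array([0,0,1.])
# case centre from slot-consistent estimate
cen=np.array([.5295,-.279,0]);H=cen+.075*X+.1*Z
def hit(v,px,y):
    e,d=ray(v,px);k=((H+Y*y-e)@Y)/(d@Y);P=e+k*d;return ((P-H)@X*1000).round(1),((P-H)@Z*1000).round(1)
for n,px in(('under-corner',(194.2,248.2)),('top-corner',(199,252.5))): print(n,hit(t,px,-.112))
def lidpt(th,r,n,y): # r along from hinge, n along upper-face normal
    return H+r*(-np.cos(th)*X+np.sin(th)*Z)+n*(np.sin(th)*X+np.cos(th)*Z)+Y*y
for th in(1.6,1.7,1.8):
    print(th,'side',[proj(t,lidpt(th,.153,n,y)).round(1).tolist() for n,y in((0,-.112),(.012,-.112),(0,.112),(.012,.112))],'wrist',[proj(s,lidpt(th,.153,0,y),o).round(1).tolist() for y in(-.112,.112)])
h=cv2.cvtColor(t['image'],cv2.COLOR_BGR2HSV);m=cv2.inRange(h,(5,110,150),(18,255,255))
cs,_=cv2.findContours(m,0,2);c=max(cs,key=cv2.contourArea);print(cv2.approxPolyDP(c,2,True)[:,0].tolist())
u_=u['image'];hu=cv2.cvtColor(u_,cv2.COLOR_BGR2HSV);mu=cv2.inRange(hu,(4,110,90),(18,255,255));cs,_=cv2.findContours(mu,0,2)
for c in cs:
    if cv2.contourArea(c)>80: print('scene',cv2.approxPolyDP(c,2,True)[:,0].tolist())
for th in(1.6,1.7,1.8): print(th,'scene',[proj(u,lidpt(th,.153,n,y)).round(1).tolist() for n,y in((0,-.112),(.012,-.112),(0,.112),(.012,.112))])
E
```

```text
under-corner (np.float64(21.0), np.float64(156.9))
top-corner (np.float64(31.0), np.float64(152.6))
1.6 side [[187.0, 245.8], [192.4, 248.9], [261.6, 179.7], [266.6, 181.9]] wrist [[135.7, 278.5], [377.7, 277.5]]
1.7 side [[193.9, 250.0], [199.4, 253.7], [267.9, 182.8], [272.9, 185.4]] wrist [[138.2, 291.9], [375.4, 290.9]]
1.8 side [[200.9, 255.0], [206.5, 259.1], [274.2, 186.5], [279.1, 189.6]] wrist [[141.2, 303.5], [372.5, 302.5]]
[[269, 183], [265, 182], [238, 207], [241, 211], [234, 217], [225, 218], [208, 209], [197, 213], [199, 215], [140, 267], [193, 299], [193, 294], [145, 265], [207, 213], [223, 220], [203, 239], [196, 242], [193, 250], [199, 251]]
scene [[92, 252], [60, 251], [34, 255], [24, 270], [57, 270], [61, 265], [72, 268], [85, 259], [88, 260]]
scene [[105, 185], [48, 210], [36, 218], [37, 222], [47, 220]]
scene [[300, 93], [252, 112], [255, 148], [250, 150], [248, 147], [242, 147], [255, 153], [260, 167], [259, 190], [296, 209], [338, 181], [340, 153], [304, 140], [298, 141], [301, 138]]
scene [[194, 0], [196, 43], [200, 51], [200, 65], [203, 68], [211, 64], [209, 53], [213, 52], [208, 0]]
1.6 scene [[304.6, 93.1], [301.5, 92.5], [254.9, 112.8], [251.8, 112.0]]
1.7 scene [[300.7, 92.5], [297.6, 92.2], [250.9, 112.0], [247.9, 111.5]]
1.8 scene [[296.8, 92.4], [293.9, 92.5], [247.1, 111.7], [244.2, 111.6]]
```

The stone stands at the expected pixels: top face at rows 158–167, cols 240–273. The lid angle is about 1.69 rad in both side and scene views. Next I'll turn the tool so it closes along the case's x, above the lid.

Emit:
{"name": "servo_tool", "arguments": {"moves": [[0, 0, 0, 1.15, 0.3], [0, 0, 0, 2.3, 0.3], [0, 0, 0, 3.45, 0.3], [0, 0, 0, 4.6, 0.3], [0, 0, 0, 5.75, 0.3], [0, 0, 0, 6.9, 0.3], [0, 0, 0, 8, 0.3], [0, 0, 0, 9.2, 0.3], [0, 0, 0, 10.3, 0.3], [0, 0, 0, 11.4, 0.3]]}}

```text
time: 19.65
tool_pos: [0.5401, -0.2804, 0.3014]
ee_rot: [-3.139, -0.003, 1.834]
wrist_force: [0.7, 0.0, 0.2]
width: 0.0662
finger_force: 0.0
```

Emit:
{"name": "servo_tool", "arguments": {"moves": [[0, 0, 0, 1.15, 0.3], [0, 0, 0, 2.3, 0.3], [0, 0, 0, 3.45, 0.3], [0, 0, 0, 3.55, 0.3], [0, 0, 0, 3.55, 0.3], [0, 0, 0, 3.55, 0.3]]}}

```text
time: 20.15
tool_pos: [0.5403, -0.2806, 0.3025]
ee_rot: [-3.14, -0.001, 1.47]
wrist_force: [0.6, 0.2, 0.2]
width: 0.0659
finger_force: 0.0
```

```bash
cat > lid.py <<'E'
from h import *
a=np.radians(-6);X=np.array([np.cos(a),np.sin(a),0]);Y=np.array([-X[1],X[0],0]);Z=np.array([0,0,1.])
cen=np.array([.5285,-.279,0]);H=cen+.075*X+.1*Z
def lidpt(th,r,n,y=0): return H+r*(-np.cos(th)*X+np.sin(th)*Z)+n*(np.sin(th)*X+np.cos(th)*Z)+Y*y
def tcp(th,ov=.015,y=0):
    c,s=np.cos(th),np.sin(th);zt=.153*s-ov
    if th<np.pi/2: xF=-.153*c; xR=-(zt-.012*c)/s*c+.012*s
    else: xR=-.153*c+.012*s; xF=-zt/s*c
    return H+X*(xF+xR)/2+Z*zt+Y*y,xR-xF
E
python3 - <<'E'
from lid import *
from bench import robot
o=robot.get_obs();print(o['tool_pos'],o['ee_rot'],o['time'])
for th in(1.69,1.57,1.4,1.3,1.2,1.1,1.047):
    p,w=tcp(th);print(th,p.round(4),round(w,4),tool_delta(o,p).round(2))
E
```

```text
[ 0.54027623 -0.28060146  0.30249587] [-3.14007815e+00 -7.81330137e-04  1.46992709e+00] 20.15
1.69 [ 0.6262 -0.2893  0.2369] 0.0137 [-0.    3.46  2.62]
1.57 [ 0.6089 -0.2875  0.238 ] 0.012 [0.   2.76 2.58]
1.4 [ 0.5846 -0.2849  0.2358] 0.0148 [0.01 1.78 2.67]
1.3 [ 0.5706 -0.2834  0.2324] 0.0166 [0.01 1.22 2.8 ]
1.2 [ 0.5573 -0.282   0.2276] 0.0187 [0.01 0.69 2.99]
1.1 [ 0.5446 -0.2807  0.2214] 0.0211 [0.01 0.18 3.25]
1.047 [ 0.5382 -0.28    0.2175] 0.0225 [ 0.01 -0.08  3.4 ]
```

Emit:
{"name": "servo_tool", "arguments": {"moves": [[0, 1.2, 0, 0, 0.3], [0, 2.4, 0, 0, 0.3], [0, 3.46, 0, 0, 0.3], [0, 3.46, 0, 0, 0.3], [0, 3.46, 0.9, 0, 0.3], [0, 3.46, 1.8, 0, 0.3], [0, 3.46, 2.6, 0, 0.3], [0, 3.46, 2.6, 0, 0.3], [0, 3.46, 2.6, 0, 0.3]]}}

```text
time: 20.9
tool_pos: [0.6254, -0.2893, 0.2371]
ee_rot: [-3.138, -0.001, 1.468]
wrist_force: [0.1, -0.6, 0.1]
width: 0.0658
finger_force: 0.0
```

Emit:
{"name": "servo_tool", "arguments": {"moves": [[0, 0, 0, 0, 0.5], [0, 0, 0, 0, 0.6], [0, 0, 0, 0, 0.68], [0, 0, 0, 0, 0.74], [0, 0, 0, 0, 0.78], [0, 0, 0, 0, 0.82]]}}

```text
time: 21.4
tool_pos: [0.6267, -0.2897, 0.239]
ee_rot: [3.141, 0.0, 1.468]
wrist_force: [-0.1, -0.2, -0.4]
width: 0.0292
finger_force: 0.0
```

Emit:
{"name": "servo_tool", "arguments": {"moves": [[0, 0, 0, 0, 0.84], [0, 0, 0, 0, 0.86], [0, 0, 0, 0, 0.88], [0, 0, 0, 0, 1], [0, 0, 0, 0, 1], [0, 0, 0, 0, 1]]}}

```text
time: 21.9
tool_pos: [0.6263, -0.2896, 0.2385]
ee_rot: [-3.141, -0.0, 1.467]
wrist_force: [-0.7, -0.0, -0.5]
width: 0.0124
finger_force: 29.6
```

The lid edge is held (12.4 mm, 30 N). I'll start it down slowly along its arc.

Emit:
{"name": "servo_tool", "arguments": {"moves": [[0, -0.1, 0, 0, 1], [0, -0.25, -0.01, 0, 1], [0, -0.4, -0.02, 0, 1], [0, -0.55, -0.03, 0, 1], [0, -0.7, -0.04, 0, 1], [0, -0.85, -0.04, 0, 1], [0, -1, -0.03, 0, 1], [0, -1.15, -0.02, 0, 1], [0, -1.3, 0, 0, 1], [0, -1.4, 0.01, 0, 1]]}}

```text
time: 22.73
tool_pos: [0.593, -0.2863, 0.2408]
ee_rot: [3.135, 0.002, 1.468]
wrist_force: [3.4, 0.6, 7.1]
width: 0.0119
finger_force: 31.3
```

```bash
cat > ang.py <<'E'
from lid import *
from bench import robot
o=robot.get_obs();t=robot.snapshot('side');u=robot.snapshot('scene')
def hit(v,px,y):
    e,d=ray(v,px);k=((H+Y*y-e)@Y)/(d@Y);P=e+k*d;return (P-H)@X,(P-H)@Z
h=cv2.cvtColor(t['image'],cv2.COLOR_BGR2HSV);m=cv2.inRange(h,(5,110,150),(18,255,255))
print(o['tool_pos'].round(4),o['wrist_force'].round(1),round(o['width'],4))
for c in cv2.findContours(m,0,2)[0]:
    if cv2.contourArea(c)>60:
        for p in cv2.approxPolyDP(c,1.5,True)[:,0]:
            for y in(-.112,.112):
                x,z=hit(t,p,y);r=np.hypot(x,z)
                if .143<r<.163 and z>.1: print('side',p.tolist(),y,'th %.3f r %.3f'%(np.arctan2(z,-x),r))
hu=cv2.cvtColor(u['image'],cv2.COLOR_BGR2HSV);mu=cv2.inRange(hu,(4,110,90),(18,255,255))
for c in cv2.findContours(mu,0,2)[0]:
    if cv2.contourArea(c)>60:
        for p in cv2.approxPolyDP(c,1.5,True)[:,0]:
            for y in(-.112,.112):
                x,z=hit(u,p,y);r=np.hypot(x,z)
                if .143<r<.163 and z>.1: print('scene',p.tolist(),y,'th %.3f r %.3f'%(np.arctan2(z,-x),r))
E
python3 ang.py
```

```text
[ 0.593  -0.2863  0.2408] [3.4 0.6 7.1] 0.0119
side [217, 271] -0.112 th 2.053 r 0.147
side [179, 240] -0.112 th 1.495 r 0.157
side [185, 248] -0.112 th 1.570 r 0.144
side [188, 247] -0.112 th 1.622 r 0.152
side [190, 249] -0.112 th 1.650 r 0.149
side [189, 247] -0.112 th 1.637 r 0.153
scene [309, 95] -0.112 th 1.493 r 0.151
scene [268, 120] 0.112 th 1.281 r 0.151
scene [261, 115] 0.112 th 1.457 r 0.153
```

Emit:
{"name": "servo_tool", "arguments": {"moves": [[0, -0.1, 0.02, 0, 1], [0, -0.2, 0.03, 0, 1], [0, -0.3, 0.05, 0, 1], [0, -0.42, 0.07, 0, 1], [0, -0.54, 0.09, 0, 1], [0, -0.66, 0.12, 0, 1], [0, -0.78, 0.15, 0, 1], [0, -0.9, 0.19, 0, 1], [0, -1, 0.23, 0, 1], [0, -1.1, 0.26, 0, 1]]}}

```text
time: 23.67
tool_pos: [0.5656, -0.2836, 0.2372]
ee_rot: [3.132, 0.003, 1.468]
wrist_force: [1.2, 1.1, 14.5]
width: 0.0134
finger_force: 34.9
```

```bash
python3 ang.py
```

```text
[ 0.5656 -0.2836  0.2372] [ 1.2  1.1 14.5] 0.0134
side [168, 235] -0.112 th 1.330 r 0.159
side [245, 178] 0.112 th 1.318 r 0.144
scene [315, 98] -0.112 th 1.337 r 0.150
scene [290, 143] 0.112 th 0.694 r 0.157
scene [275, 122] 0.112 th 1.133 r 0.161
scene [268, 119] 0.112 th 1.287 r 0.154
scene [316, 101] -0.112 th 1.293 r 0.143
```

Emit:
{"name": "servo_tool", "arguments": {"moves": [[0, -0.1, 0.04, 0, 1], [0, -0.2, 0.08, 0, 1], [0, -0.3, 0.12, 0, 1], [0, -0.4, 0.16, 0, 1], [0, -0.5, 0.2, 0, 1], [0, -0.6, 0.25, 0, 1], [0, -0.7, 0.3, 0, 1], [0, -0.8, 0.35, 0, 1], [0, -0.9, 0.4, 0, 1], [0, -0.9, 0.4, 0, 1]]}}

```text
time: 24.6
tool_pos: [0.5413, -0.2813, 0.2295]
ee_rot: [3.135, 0.004, 1.467]
wrist_force: [-6.5, 3.4, 22.3]
width: 0.0142
finger_force: 38.9
```

```bash
python3 ang.py
```

```text
[ 0.5413 -0.2813  0.2295] [-6.5  3.4 22.3] 0.0142
side [235, 176] 0.112 th 1.135 r 0.148
side [158, 234] -0.112 th 1.146 r 0.156
scene [275, 124] 0.112 th 1.117 r 0.156
scene [280, 128] 0.112 th 0.999 r 0.158
scene [321, 102] -0.112 th 1.177 r 0.150
scene [323, 104] -0.112 th 1.117 r 0.149
```

Emit:
{"name": "servo_tool", "arguments": {"moves": [[0, -0.1, 0, 0, 1], [0, -0.2, 0, 0, 1], [0, -0.3, 0.02, 0, 1], [0, -0.4, 0.04, 0, 1], [0, -0.4, 0.04, 0, 1], [0, -0.4, 0.04, 0, 1]]}}

```text
time: 25.2
tool_pos: [0.5306, -0.2802, 0.2249]
ee_rot: [3.14, 0.003, 1.466]
wrist_force: [-4.0, 1.2, 13.7]
width: 0.0149
finger_force: 37.0
```

```bash
python3 ang.py
```

```text
[ 0.5306 -0.2802  0.2249] [-4.   1.2 13.7] 0.0149
side [231, 176] 0.112 th 1.056 r 0.149
side [154, 235] -0.112 th 1.051 r 0.153
scene [278, 127] 0.112 th 1.040 r 0.156
scene [325, 105] -0.112 th 1.069 r 0.151
```

Emit:
{"name": "servo_tool", "arguments": {"moves": [[0, 0, 0, 0, 1], [0, 0, 0, 0, 1], [0, 0, 0, 0, 1], [0, 0, 0, 0, 1]]}}

```text
time: 25.63
tool_pos: [0.5306, -0.2802, 0.2249]
ee_rot: [3.14, 0.003, 1.466]
wrist_force: [-4.7, 1.1, 15.2]
width: 0.0145
finger_force: 37.0
```

```bash
python3 ang.py; python3 - <<'E'
from lid import *
o,s,t,u=pickle.load(open('lid.pkl','rb'))
for a_,b in(((154,235),(325,105)),((231,176),(278,127))):
    P,e=tri(ray(t,a_),ray(u,b));d=P-H;print(P.round(4),round(e,4),'x %.4f z %.4f'%(d@X,d@Z),'th z %.3f x %.3f'%(np.arcsin(d[2]/.153),np.arccos(-(d@X)/.153)),np.arctan2(d[2],-(d@X)))
from bench import robot
o=robot.get_obs();print(o['qvel'].round(3),o['joint_torque'].round(1))
E
```

```text
[ 0.5306 -0.2802  0.2249] [-4.7  1.1 15.2] 0.0145
side [231, 176] 0.112 th 1.056 r 0.149
side [154, 235] -0.112 th 1.051 r 0.153
scene [278, 127] 0.112 th 1.040 r 0.156
scene [325, 105] -0.112 th 1.069 r 0.151
[ 0.5174 -0.3901  0.2334] 0.0026 x -0.0744 z 0.1334 th z 1.059 x 1.063 1.0618608668488425
[ 0.5418 -0.1714  0.2316] 0.0041 x -0.0730 z 0.1316 th z 1.035 x 1.073 1.0640453676051833
[-0.001 -0.001  0.    -0.    -0.     0.   ] [  0.7 -29.5 -24.6   0.4  -1.2   0. ]
```

```bash
python3 -c "
from bench import robot
print(robot.close_job())"
```

```text
the job is handed in; nothing more can be done
None
```

I stood the stone upright in the rear slot and let go of it, then lowered the lid and handed the job in while holding it still; cameras put the lid at 60–61° above closed, while the gripper's position suggested about 58–59°.

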